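# Set up the paddle mixer for a batch

## Robot

A 6-joint arm with a two-finger parallel gripper is mounted at the origin on the work surface. World frame = base frame: x ahead of the robot, y to its left, z up, the work surface at z = 0. Lengths are in m, angles in rad, forces in N, time in s.
With the tool pointing down it reaches from about 0.425 to 0.95 m from the base axis. Payload 3.5 kg.
Tool frame: the origin (TCP) lies on the centre line of the jaws, within the pads' length; the fingertips stand 19 mm ahead of it and the grasp point (between the pads) is the TCP; z points along the fingers, y is the line along which they close (so a half turn about z gives the same grasp; the last joint's range is limited). The gripper opens to 85 mm and grips with 20 to 120 N. Pads are 22 mm wide; open, the fingers measure 114 mm over their backs; the gripper's body (76 mm by 85 mm) begins 54 mm behind the grasp point. The pads swing forward as they close: fully open they stand 13 mm farther back than shut.
Start: joints at [0.998, 0.286, 1.577, -0, 1.279, -0.15], TCP at [0.277, 0.616, 0.25] pointing down, gripper open.
Joint ranges: [-2.77, 2.77], [-0.9, 2.22], [0.21, 2.48], [-1.53, 4.67], [0.24, 2.81], [-2.84, 2.84]. Speed limits (rad/s): [2.79, 2.79, 3.14, 3.14, 3.14, 3.14].

## Interface

Orientations are given as a unit quaternion [x, y, z, w].
In Python, from plant import ctrl, imaging gives the robot as it stands. The module is installed in compiled form; this text tells all that it offers.
- The arm moves only by the shell command python3 -m handwheel 'ROWS' [OPENING] [FORCE]. ROWS is JSON, one flat list of numbers, 6 for each row, row after row: the shift along the world's x, y, z in units of 150 mm (1.0 is 150 mm), then the turn, a rotation vector about the world's x, y, z in units of 90 degrees (1.0 is 90 degrees). In form: [tx, ty, tz, rx, ry, rz, tx, ty, tz, rx, ry, rz, ...]. A call has 1 to 5 rows; each row shifts and turns the commanded pose from where the row before left it; what a row does not reach is not made up. A row lasts 1/12 s, in which the tool goes at most 41.7 mm and 7.16 degrees, less where a joint would pass 70% of its speed; a pose out of reach is approached as far as the arm can. A call with a number of a shift or a turn outside -1 to 1 is refused whole. A call with a gripper value outside its range is refused whole. OPENING is the opening, from 0 (shut) to 1 (fully open), set as the call begins (- or left out, the last holds). The fingers move at their own pace and stop on an object; FORCE is the grip in N (left out, the last holds). Time passes only in rows, so rows that do not move let the fingers close. It gives the time, the measured TCP pose, the force, the opening and the grip force at its end, in the units of the state.
- ctrl.get_state(): the state, without advancing time (a new reading comes with each control period).
- imaging.read_camera(name): name is "scene" or "top"; returns (picture, depth): 400x640x3 uint8, blue, green, red; 400x640 float32, m along the optical axis (not along the pixel's ray), 0 where there is no reading.
- imaging.get_calibration(name): a dict with "fovy" (degrees; the focal length in pixels is half the picture's height over the tangent of half this angle, whatever the lens; pixels are square), "cx", "cy" (the principal point, pixels), "R" (3x3) and "t" (3): a world point X has camera coordinates R X + t. Camera axes: x right, y down, z forward; pixel columns grow to the right and rows downward; lengths in m; the calibration is good to about 2 mm. A picture is of the moment at which its call begins. get_calibration takes no time and is no camera call.
- ctrl.sign_off(): hands the job in; it is judged then, once.
The state is a dict: "time": time; "qpos": joint angles; "dq": joint speeds; "joint_efforts": joint torques, N m; "eef_pos": TCP position; "tcp_rot": TCP orientation; "contact_force": force on the tool from outside, world axes, zero at the start; "wrist_torque": the same for the moment, N m; "opening": opening from 0.0 (shut) to 1.0 (fully open); "finger_force": force on a finger pad.
Only numpy, scipy, OpenCV 4.12 (cv2) and the standard library are available. Lean on these libraries where they do the work, as an engineer would, in place of code of your own. Each camera call takes 0.05 s, during which the arm holds its last target. There are 200 camera calls.

## Task

Set up the paddle mixer for the next batch: raise the paddles fully with the lift lever and pull the beaker tray all the way out, then stand every steel beaker from the bench upright in a tray cell of its own. With the paddles still up, slide the loaded tray fully home under them, and only then bring the lift lever forward to the 45-degree mark (the long one) so that the paddles hang in the beakers. Leave the other things on the bench where they are.

Things in the scene. Friction and masses are not known exactly. Their poses are not given: they have to be found in the camera images.
- mixer: Fixed four-place paddle mixer, white and blue, on the robot's left; its mouth looks along its own -y (to the robot's right), x away from the robot, turned up to 0.1 rad. Origin on the bench under the middle of the four paddles. Base plate 230 x 440 mm (x +-115, y -270 to +170), 8 mm thick. Lever quadrant pod: x -155 to -105, y -135 to +35 mm, 170 mm high; behind it a linkage cover, 85 mm high.
- lift_lever (a joint): Lift lever angle from its raised stop, rad: 0 = fully raised (leaning 30 deg back from vertical, to mixer +y); grows as the lever comes forward (mixer -y) and lowers the paddles; stop at 1.35. Marks on the quadrant rim every 15 deg from 0 to 75, the long one at 45 (0.785). Stiff, stays where left; 3 to 8 N at the grip.
- lever_grip (a point): Middle of the lever's black round crossbar grip, 20 mm thick, 75 mm long, parallel to mixer x, free at the robot's end; 130 mm from the hinge axis, 170 to 215 mm above the bench. Take it from above, fingers closing along mixer y. Moves with the lever.
- hood_edge (a point): Middle of the lower front edge of the fixed hood that overhangs the paddles: hood x +-105 mm, from this edge (mixer y -58 mm) back to the column, from 235 to 320 mm above the bench. Its front face is upright.
- paddles (a point): Middle of the four paddles, at their lower tips; moves down with the lever: 128 mm above the bench when raised, 75 mm lower per radian. Paddles 30 mm wide at x +-40, y +-50 mm, hanging 75 mm below a crosshead plate (x +-95, y -55 to +85 mm). Beaker rims in the tray stand 94 mm above the bench.
- lever_hinge (a point): Point on the lever's hinge axis (which is parallel to the mixer's x), level with the middle of the grip along that axis; fixed, 85 mm above the bench.
- beaker_tray (a joint): How far the tray is pulled out along the mixer's -y, m: 0 = fully home under the paddles (stop), 0.215 = fully out (stop). Needs about 3 to 5 N; stays where it is left.
- tray_handle (a point): Middle of the black bar of the tray's upright loop handle: 122 mm long along mixer x, 12 x 12 mm thick, 68 mm above the bench, clear underneath; 140 mm in front (mixer -y) of the tray's middle. Pinch it from above, fingers closing along mixer y. Moves with the tray.
- cell0 (a point): Centre of the floor of one square cell of the tray, moving with it; cell 76 mm square inside, walls 4 mm thick, 12 mm high, for one beaker. The point is 16 mm above the bench. Axes as the mixer's. Near-robot cell of the front row, 41 mm to mixer -x and 50 mm to -y of the tray's middle.
- cell1 (a point): Centre of the floor of one square cell of the tray, moving with it; cell 76 mm square inside, walls 4 mm thick, 12 mm high, for one beaker. The point is 16 mm above the bench. Axes as the mixer's. Far cell of the front row.
- cell2 (a point): Centre of the floor of one square cell of the tray, moving with it; cell 76 mm square inside, walls 4 mm thick, 12 mm high, for one beaker. The point is 16 mm above the bench. Axes as the mixer's. Near-robot cell of the back row (100 mm behind the front row).
- cell3 (a point): Centre of the floor of one square cell of the tray, moving with it; cell 76 mm square inside, walls 4 mm thick, 12 mm high, for one beaker. The point is 16 mm above the bench. Axes as the mixer's. Far cell of the back row.
- beaker0: Stainless steel beaker, open at the top, 66 mm outer diameter, 78 mm tall, wall 3.5 mm, base 7 mm, about 0.2 kg; stands on the bench to the robot's right at the start; origin at the centre of its underside, z up its axis. Two to four beakers are present, the others are absent.
- beaker1: Stainless steel beaker, open at the top, 66 mm outer diameter, 78 mm tall, wall 3.5 mm, base 7 mm, about 0.2 kg; stands on the bench to the robot's right at the start; origin at the centre of its underside, z up its axis. Two to four beakers are present, the others are absent.
- beaker2: Stainless steel beaker, open at the top, 66 mm outer diameter, 78 mm tall, wall 3.5 mm, base 7 mm, about 0.2 kg; stands on the bench to the robot's right at the start; origin at the centre of its underside, z up its axis. Two to four beakers are present, the others are absent.
- beaker3: Stainless steel beaker, open at the top, 66 mm outer diameter, 78 mm tall, wall 3.5 mm, base 7 mm, about 0.2 kg; stands on the bench to the robot's right at the start; origin at the centre of its underside, z up its axis. Two to four beakers are present, the others are absent.
- wash_bottle: Bystander, to be left where it is: white squeeze bottle, 64 mm diameter, 150 mm tall plus a bent spout to 190 mm; origin at the centre of its underside.
- reagent_bottle: Bystander, to be left where it is: clear glass bottle with blue cap, 76 mm diameter, 170 mm tall; origin at the centre of its underside.
- amber_bottle: Bystander, to be left where it is: brown glass bottle with black cap, 60 mm diameter, 130 mm tall; origin at the centre of its underside.
- dish_a: Bystander, to be left where it is: covered glass dish, 64 mm diameter, 16 mm high; origin at the centre of its underside.
- dish_b: Bystander, to be left where it is: covered glass dish, 64 mm diameter, 16 mm high; origin at the centre of its underside.
- filter_paper_box: Bystander, to be left where it is: white and blue carton, 80 x 100 mm, 36 mm high; origin at the centre of its underside.
- spatula: Bystander, to be left where it is: hand spatula lying flat, 180 mm long, about 20 mm high; origin at the centre of its underside.

How it is judged:
By the outcome, as a careful person would: the job done as asked, in the order asked, and still so for the second after the job is handed in, with the robot touching nothing.
Of beaker0, beaker1, beaker2, beaker3 only 2 to 4 are there at a start; the rules pass over those that are not, and their reading is None.
At some moment in a run one of beaker0, beaker1, beaker2, beaker3 may be knocked a few centimetres aside while the robot is not near it.
Once in a run the grip may slacken for a moment while it holds something.
It also fails if it takes over 210 s, if anything falls off the work surface, if the arm or the gripper's body presses on something with over 40 N, if the wrist force passes 120 N, or if a joint passes its speed limit or range.

## Working session

There is one attempt and no reset: what is moved stays moved. The work goes in short steps, Python scripts to look and compute and a shell command to move; the robot and the scene stay as the last step left them, time stands still between calls to the robot, and variables do not carry over. Pictures are saved under pics/ and viewed, at most 14 in all, crops included, and the job is handed in when it is done.

```bash
mkdir -p pics
cat > h.py <<'E'
import numpy as np, cv2
from plant import ctrl, imaging
def cal(n):
    c=imaging.get_calibration(n); f=200/np.tan(np.radians(c["fovy"])/2)
    return f,c["cx"],c["cy"],np.array(c["R"]),np.array(c["t"])
def pts(n,depth):
    f,cx,cy,R,t=cal(n); v,u=np.mgrid[:400,:640]
    P=np.stack([(u-cx)/f*depth,(v-cy)/f*depth,depth],-1)
    return (P-t)@R
def ray(n,u,v,z):
    f,cx,cy,R,t=cal(n); o=-R.T@t; d=R.T@np.array([(u-cx)/f,(v-cy)/f,1]); return o+d*(z-o[2])/d[2]
def proj(n,X):
    f,cx,cy,R,t=cal(n); p=R@np.array(X)+t; return p[0]/p[2]*f+cx,p[1]/p[2]*f+cy
def st():
    s=ctrl.get_state(); print({k:np.round(s[k],3).tolist() for k in s if k not in("dq","joint_efforts")})
E
python3 - <<'E'
from h import *
for n in("scene","top"):
    i,d=imaging.read_camera(n); cv2.imwrite(f"pics/{n}0.png",i); np.savez(f"/tmp/{n}0",i=i,d=d)
    f,cx,cy,R,t=cal(n);print(n,f,cx,cy,-R.T@t,R.round(2).tolist(),(d>0).mean())
st()
E
```

```text
scene 421.51761334444456 312.81767493862003 200.00115012515354 [ 1.55416902 -0.54395283  0.91702787] [[0.43, 0.9, 0.0], [0.5, -0.24, -0.83], [-0.75, 0.36, -0.56]] 0.9960625
top 465.83414895991353 318.1444652230991 200.3929011898699 [ 0.41602348 -0.02342747  1.57022363] [[-0.02, -1.0, 0.01], [-0.99, 0.02, -0.1], [0.1, -0.01, -0.99]] 0.99573828125
{'time': 0.1, 'qpos': [0.998, 0.287, 1.578, 0.0, 1.279, -0.15], 'eef_pos': [0.277, 0.615, 0.249], 'tcp_rot': [0.21, 0.978, -0.001, -0.0], 'contact_force': [-0.198, -0.044, 1.015], 'wrist_torque': [0.048, 0.029, 0.03], 'finger_force': 0.0, 'opening': 0.997}
```

View pics/scene0.png

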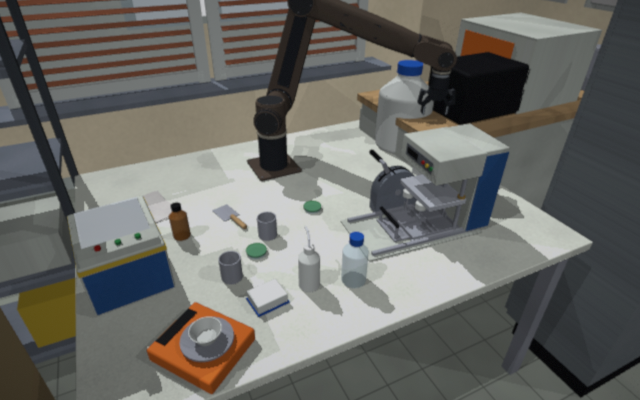

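View pics/top0.png

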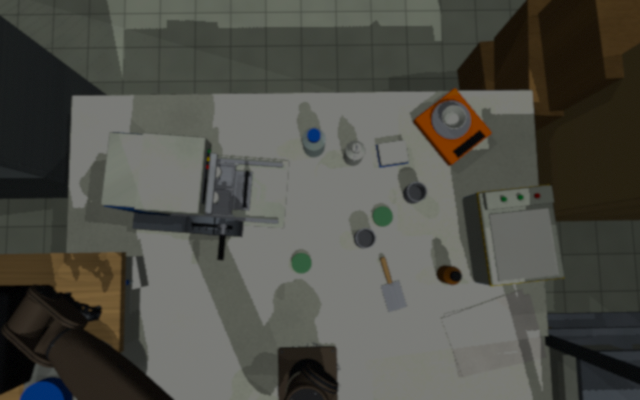

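The scene view shows the mixer (right, ~430,190), with the lever grip at ~(378,157) and the tray handle at ~(390,217). The beakers are at ~(267,226) and (231,267); the top view has them at (364,239) and (415,191). A bowl sits on the orange balance. Next I'll measure with depth and zoom in on the mixer.

Run:
```python
from h import *
for n in("top","scene"):
    z=np.load(f"/tmp/{n}0.npz"); i,d=z["i"],z["d"]; P=pts(n,d); np.save(f"/tmp/P{n}",P)
    if n=="top":
        for (u,v) in [(364,232),(364,239),(415,185),(415,192),(450,118),(450,108),(222,240),(222,250),(222,230),(248,187),(248,175),(248,200),(240,230),(228,232),(300,300)]:
            print((u,v),P[v,u].round(3),i[v,u])
        # elevated, gray blobs 
        m=((P[...,2]>0.06)&(P[...,2]<0.1)&(P[...,1]<0.2)&(P[...,0]>0.3)&(P[...,0]<1)).astype(np.uint8)
        for k,s in zip(range(99),cv2.connectedComponentsWithStats(m)[2]):
            if k and s[4]>20: print(s.tolist(),)
        # black bars
        dark=(i.max(-1)<28)
        for name,lo,hi in(("handle",.06,.08),("lever",.12,.24)):
            q=dark&(P[...,2]>lo)&(P[...,2]<hi)&(P[...,0]>0.3)&(P[...,1]>.1)&(P[...,1]<.45)
            nn,lab,s,_=cv2.connectedComponentsWithStats(q.astype(np.uint8))
            for k in range(1,nn):
                if s[k,4]>15: print(name,s[k].tolist(),P[lab==k].mean(0).round(3),P[lab==k].min(0).round(3),P[lab==k].max(0).round(3))
a=cv2.imread("pics/top0.png")[120:270,100:300]; b=cv2.imread("pics/scene0.png")[120:270,330:530]
cv2.imwrite("pics/c0.png",cv2.convertScaleAbs(np.vstack([cv2.resize(a,None,fx=2,fy=2),cv2.resize(b,None,fx=2,fy=2)]),alpha=1.8)[:600])
```

```text
(364, 232) [ 0.467 -0.197  0.   ] [54 52 50]
(364, 239) [ 0.443 -0.195  0.008] [55 52 50]
(415, 185) [ 0.622 -0.373  0.011] [48 46 45]
(415, 192) [ 0.598 -0.372  0.009] [52 50 48]
(450, 118) [ 0.838 -0.488  0.06 ] [118 121 121]
(450, 108) [ 0.866 -0.483  0.081] [103 109 106]
(222, 240) [0.444 0.239 0.213] [7 6 6]
(222, 250) [0.416 0.239 0.214] [10  9  9]
(222, 230) [0.474 0.241 0.206] [83 79 77]
(248, 187) [0.624 0.19  0.018] [76 73 71]
(248, 175) [0.657 0.184 0.065] [34 32 31]
(248, 200) [0.581 0.191 0.012] [92 88 86]
(240, 230) [0.478 0.21  0.067] [28 25 24]
(228, 232) [0.47  0.235 0.144] [39 36 33]
(300, 300) [ 0.246  0.022 -0.   ] [88 97 95]
[567, 66, 73, 144, 1147]
[432, 101, 39, 38, 813]
[303, 145, 22, 9, 52]
[345, 150, 18, 13, 44]
[243, 170, 7, 38, 149]
[406, 182, 22, 20, 108]
[467, 195, 16, 88, 364]
[355, 228, 21, 21, 85]
[441, 266, 21, 17, 153]
handle [243, 172, 5, 35, 52] [0.61  0.192 0.074] [0.555 0.186 0.067] [0.666 0.2   0.079]
lever [191, 223, 26, 4, 68] [0.492 0.31  0.166] [0.488 0.266 0.15 ] [0.499 0.346 0.177]
lever [227, 225, 6, 5, 20] [0.486 0.231 0.142] [0.479 0.223 0.134] [0.491 0.237 0.152]
lever [219, 235, 6, 24, 104] [0.427 0.242 0.212] [0.393 0.234 0.206] [0.459 0.249 0.22 ]
```

View pics/c0.png

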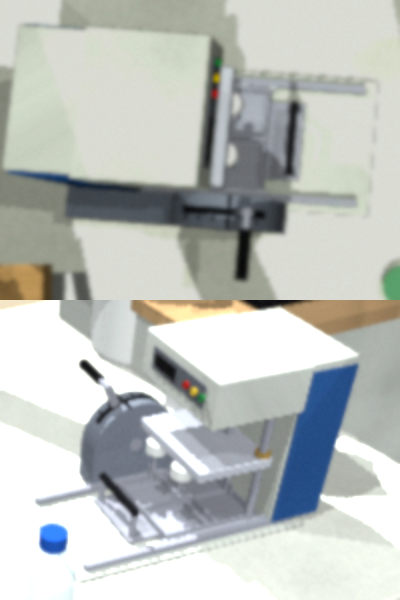

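The crop shows the lever grip (top view, ~(222,246)) sticking out toward the robot, the tray partly out with its handle at (246,190), and the paddles lowered. Now I'll fit the mixer frame.

Run:
```python
from h import *
P=np.load("/tmp/Ptop.npy"); S=np.load("/tmp/Pscene.npy"); i=np.load("/tmp/top0.npz")["i"]
for nm,Q in(("top",P),("scene",S)):
    m=(Q[...,2]>0.305)&(Q[...,2]<0.335)&(Q[...,0]>.45)&(Q[...,0]<.85)&(Q[...,1]>.2)&(Q[...,1]<.65)
    q=Q[m]; r=cv2.minAreaRect(q[:,:2].astype(np.float32)); print(nm,len(q),r,cv2.boxPoints(r).round(3).tolist(),q[:,2].mean())
# handle dir & lever dir
def line(q):
    c=q[:,:2].mean(0);w=np.linalg.svd(q[:,:2]-c)[2][0]; return c.round(4),np.degrees(np.arctan2(*(w*np.sign(w[0]))[::-1])).round(2)
g=(P[...,2]>.195)&(P[...,2]<.225)&(P[...,0]<.47)&(P[...,0]>.37)&(P[...,1]>.2)&(P[...,1]<.3); print("grip",line(P[g]),P[g][:,2].max(), np.percentile(P[g],[2,98],axis=0).round(3).tolist())
h=(P[...,2]>.066)&(P[...,2]<.085)&(P[...,0]>.54)&(P[...,0]<.69)&(P[...,1]>.17)&(P[...,1]<.21);print("handle",line(P[h]),np.percentile(P[h],[2,50,98],axis=0).round(3).tolist())
g=(S[...,2]>.195)&(S[...,2]<.225)&(S[...,0]<.47)&(S[...,0]>.37)&(S[...,1]>.2)&(S[...,1]<.3); print("sgrip",line(S[g]),np.percentile(S[g],[2,98],axis=0).round(3).tolist())
h=(S[...,2]>.064)&(S[...,2]<.085)&(S[...,0]>.54)&(S[...,0]<.69)&(S[...,1]>.15)&(S[...,1]<.22);print("shandle",line(S[h]),np.percentile(S[h],[2,50,98],axis=0).round(3).tolist())
# pod
p=(P[...,2]>.15)&(P[...,2]<.18)&(P[...,0]>.4)&(P[...,0]<.53)&(P[...,1]>.15)&(P[...,1]<.45); print("pod",line(P[p]),np.percentile(P[p],[1,99],axis=0).round(3).tolist())
# beakers: rims by z>0.065
for nm,Q in(("top",P),("scene",S)):
    for c in((.445,-.195),(.6,-.372),(.84,-.487)):
        q=Q[(abs(Q[...,0]-c[0])<.06)&(abs(Q[...,1]-c[1])<.06)&(Q[...,2]>.066)]
        (x,y),r=cv2.minEnclosingCircle(q[:,:2].astype(np.float32)); print(nm,round(x,3),round(y,3),round(r,3),q[:,2].mean().round(3),q[:,2].max().round(3))
# bystanders
m=((P[...,2]>.012)&(P[...,1]<.13)&(P[...,0]>.3)&(P[...,0]<1)).astype(np.uint8)
n,l,s,_=cv2.connectedComponentsWithStats(m)
for k in range(1,n):
    if s[k,4]>30:q=P[l==k];print(s[k].tolist(),q.min(0).round(3),q.max(0).round(3))
```

```text
top 7430 ((0.631690502166748, 0.40433627367019653), (0.2659154236316681, 0.21049852669239044), 84.7974624633789) [[0.5149999856948853, 0.2809999883174896], [0.7239999771118164, 0.2619999945163727], [0.7490000128746033, 0.5270000100135803], [0.5389999747276306, 0.5460000038146973]] 0.3199504716999285
scene 2672 ((0.634040355682373, 0.4033301770687103), (0.2695046663284302, 0.21515865623950958), 84.41790008544922) [[0.5139999985694885, 0.2800000011920929], [0.7279999852180481, 0.2590000033378601], [0.7540000081062317, 0.5270000100135803], [0.5400000214576721, 0.5479999780654907]] 0.31822961651949544
grip (array([0.4271, 0.2413]), np.float64(-4.18)) 0.2202402190859586 [[0.39, 0.232, 0.202], [0.466, 0.252, 0.218]]
handle (array([0.6103, 0.1907]), np.float64(-4.73)) [[0.555, 0.182, 0.067], [0.61, 0.19, 0.073], [0.669, 0.199, 0.08]]
sgrip (array([0.4323, 0.2389]), np.float64(-3.1)) [[0.393, 0.231, 0.198], [0.468, 0.25, 0.213]]
shandle (array([0.6192, 0.1891]), np.float64(-5.03)) [[0.559, 0.181, 0.066], [0.62, 0.189, 0.072], [0.674, 0.199, 0.077]]
pod (array([0.4915, 0.295 ]), np.float64(87
[... 531 characters left out ...]
0.023  1.57 ]
[377, 140, 33, 27, 652] [ 0.416 -0.352  0.012] [ 0.773 -0.023  1.57 ]
[266, 160, 17, 8, 71] [0.691 0.075 0.013] [0.716 0.13  0.027]
[403, 182, 25, 22, 245] [ 0.416 -0.397  0.012] [ 0.624 -0.023  1.57 ]
[463, 185, 102, 100, 8426] [ 0.3   -0.773  0.012] [ 0.594 -0.023  1.57 ]
[373, 206, 20, 21, 271] [ 0.416 -0.291  0.012] [ 0.552 -0.023  1.57 ]
[267, 219, 14, 6, 50] [ 0.416 -0.023  0.012] [0.516 0.128 1.57 ]
[354, 228, 22, 21, 154] [ 0.413 -0.223  0.012] [ 0.477 -0.023  1.57 ]
[292, 253, 20, 21, 287] [ 0.335 -0.016  0.012] [0.401 0.047 0.027]
[380, 257, 13, 26, 130] [ 0.3   -0.283  0.012] [ 0.416 -0.023  1.57 ]
[437, 265, 25, 18, 370] [ 0.301 -0.491  0.012] [ 0.416 -0.023  1.57 ]
```

```bash
python3 -m handwheel '[0.1,-0.25,0.04,0,0,0.071,0.1,-0.25,0.04,0,0,0.071,0.1,-0.25,0.04,0,0,0.071,0.1,-0.25,0.04,0,0,0,0.1,-0.25,0.04,0,0,0]' 1 40
python3 -m handwheel '[0.1,-0.25,0.04,0,0,0,0.1,-0.25,0.04,0,0,0,0.1,-0.25,0.04,0,0,0,0.1,-0.25,0.04,0,0,0,0.1,-0.25,0.04,0,0,0]'
python3 -m handwheel '[0,0,0,0,0,0,0,0,0,0,0,0,0,0,0,0,0,0]'
```

```text
time: 0.52
eef_pos: [0.3519, 0.4262, 0.2799]
tcp_rot: [0.044, 0.999, -0.0, -0.0]
contact_force: [1.2, -0.5, 1.0]
opening: 1.0
finger_force: 0.0
time: 0.93
eef_pos: [0.4269, 0.2387, 0.3102]
tcp_rot: [0.044, 0.999, -0.0, -0.0]
contact_force: [1.1, 0.2, -0.1]
opening: 0.998
finger_force: 0.0
time: 1.18
eef_pos: [0.4267, 0.2405, 0.3099]
tcp_rot: [0.045, 0.999, 0.0, -0.001]
contact_force: [0.0, -0.6, -0.1]
opening: 0.997
finger_force: 0.0
```

```bash
python3 -m handwheel '[0,0,-0.18,0,0,0,0,0,-0.18,0,0,0,0,0,-0.18,0,0,0,0,0,-0.18,0,0,0]'
python3 -m handwheel '[0,0,0,0,0,0,0,0,0,0,0,0,0,0,0,0,0,0,0,0,0,0,0,0,0,0,0,0,0,0]' 0 40
python3 -m handwheel '[0,0,0,0,0,0,0,0,0,0,0,0,0,0,0,0,0,0,0,0,0,0,0,0,0,0,0,0,0,0]'
```

```text
time: 1.52
eef_pos: [0.4258, 0.2421, 0.2007]
tcp_rot: [0.043, 0.999, 0.0, -0.0]
contact_force: [-0.0, -0.1, -0.1]
opening: 0.998
finger_force: 0.0
time: 1.93
eef_pos: [0.428, 0.2412, 0.2046]
tcp_rot: [0.044, 0.999, 0.001, 0.002]
contact_force: [0.5, -0.3, 0.4]
opening: 0.299
finger_force: 0.0
time: 2.35
eef_pos: [0.4279, 0.2407, 0.2041]
tcp_rot: [0.044, 0.999, 0.0, 0.001]
contact_force: [-0.6, 0.4, 6.5]
opening: 0.222
finger_force: 39.3
```

```bash
python3 -m handwheel '[0.007,0.074,0.031,0,0,0,0.007,0.074,0.024,0,0,0,0.007,0.074,0.016,0,0,0,0.007,0.074,0.01,0,0,0,0.007,0.075,0.003,0,0,0]'
python3 -m handwheel '[0.007,0.075,-0.003,0,0,0,0.007,0.074,-0.01,0,0,0,0.007,0.074,-0.016,0,0,0,0.006,0.072,-0.024,0,0,0,0.006,0.069,-0.028,0,0,0]'
python3 -m handwheel '[0.004,0.05,-0.025,0,0,0,0.004,0.045,-0.023,0,0,0,0,0,0,0,0,0,0,0,0,0,0,0]'
```

```text
time: 2.77
eef_pos: [0.4329, 0.2931, 0.2178]
tcp_rot: [0.043, 0.999, -0.005, 0.0]
contact_force: [-3.1, -11.6, 13.0]
opening: 0.215
finger_force: 42.4
time: 3.18
eef_pos: [0.4377, 0.3484, 0.2039]
tcp_rot: [0.043, 0.999, -0.004, 0.0]
contact_force: [0.2, -9.9, 4.9]
opening: 0.217
finger_force: 45.9
time: 3.52
eef_pos: [0.4391, 0.3637, 0.196]
tcp_rot: [0.044, 0.999, -0.002, 0.001]
contact_force: [2.1, -6.0, 4.3]
opening: 0.22
finger_force: 45.7
```

```bash
python3 -m handwheel '[0.003,0.04,-0.023,0,0,0,0.002,0.03,-0.018,0,0,0,0,0,0,0,0,0,0,0,0,0,0,0]'
```

```text
time: 3.85
eef_pos: [0.4392, 0.3642, 0.1957]
tcp_rot: [0.042, 0.999, -0.017, -0.003]
contact_force: [-14.3, -44.4, 38.1]
opening: 0.217
finger_force: 49.7
```

```bash
python3 -m handwheel '[-0.005,-0.07,0.041,0,0,0,0,0,0,0,0,0]'
python3 -m handwheel '[0,0,0,0,0,0,0,0,0,0,0,0,0,0,0,0,0,0,0,0,0,0,0,0,0,0,0,0,0,0]' 1
python3 -m handwheel '[0,0,0.22,0,0,0,0,0,0.22,0,0,0,0,0,0.22,0,0,0,0,0,0,0,0,0,0,-0.232,0,0,0,0]'
python3 -m handwheel '[0,-0.232,0,0,0,0,0,-0.232,0,0,0,0,0,-0.232,0,0,0,0,0,-0.232,0,0,0,0,0,0,0,0,0,0]'
python3 - <<'E'
from h import *
for n in("scene","top"):
    i,d=imaging.read_camera(n); P=pts(n,d); cv2.imwrite(f"pics/{n}1.png",i)
    h=(P[...,2]>.06)&(P[...,2]<.085)&(P[...,0]>.54)&(P[...,0]<.69)&(P[...,1]>.12)&(P[...,1]<.23)&(i.max(-1)<45)
    print(n,P[h].mean(0),np.percentile(P[h],[2,50,98],axis=0).round(3).tolist())
    g=(P[...,2]>.18)&(P[...,2]<.225)&(P[...,0]<.475)&(P[...,0]>.37)&(P[...,1]>.3)&(P[...,1]<.42); print("grip",P[g].mean(0).round(3),np.percentile(P[g],[2,98],axis=0).round(3).tolist())
a=cv2.imread("pics/scene1.png")[120:270,330:530]
cv2.imwrite("pics/c1.png",cv2.convertScaleAbs(cv2.resize(a,None,fx=3,fy=3),alpha=1.6))
st()
E
```

```text
time: 4.02
eef_pos: [0.439, 0.3622, 0.1969]
tcp_rot: [0.045, 0.999, -0.002, 0.001]
contact_force: [0.1, -5.8, 5.5]
opening: 0.221
finger_force: 45.8
time: 4.43
eef_pos: [0.438, 0.3655, 0.1951]
tcp_rot: [0.044, 0.999, 0.0, -0.0]
contact_force: [-0.5, -0.2, 1.0]
opening: 0.911
finger_force: 0.0
time: 4.85
eef_pos: [0.4393, 0.3341, 0.2979]
tcp_rot: [0.042, 0.999, 0.003, 0.003]
contact_force: [0.9, -0.8, -0.3]
opening: 1.001
finger_force: 0.0
time: 5.27
eef_pos: [0.4384, 0.1872, 0.2943]
tcp_rot: [0.046, 0.999, -0.001, 0.0]
contact_force: [0.0, 0.2, 0.1]
opening: 1.001
finger_force: 0.0
scene [0.61823386 0.19004129 0.0724109 ] [[0.557, 0.181, 0.067], [0.62, 0.189, 0.073], [0.674, 0.198, 0.076]]
grip [0.415 0.358 0.202] [[0.401, 0.351, 0.191], [0.433, 0.365, 0.209]]
top [0.60940905 0.19147334 0.07317756] [[0.553, 0.183, 0.067], [0.61, 0.192, 0.073], [0.666, 0.199, 0.08]]
grip [0.436 0.36  0.206] [[0.401, 0.351, 0.198], [0.473, 0.371, 0.213]]
{'time': 5.367, 'qpos': [0.197, -0.195, 1.995, 0.001, 1.341, -1.284], 'eef_pos': [0.438, 0.19, 0.295], 'tcp_rot': [0.045, 0.999, 0.0, 0.0], 'contact_force': [-0.098, 0.48, 0.416], 'wrist_torque': [0.056, 0.015, 0.009], 'finger_force': 0.0, 'opening': 1.0}
```

View pics/c1.png

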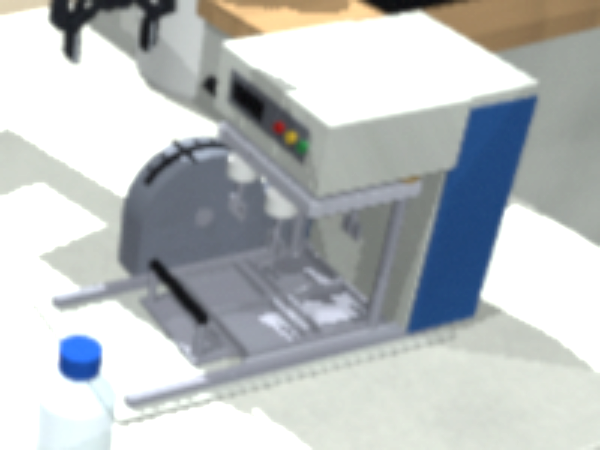

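Paddles are up, the lever is leaning back, and the tray is still home with its handle at about (0.613, 0.190, 0.068). Now I'll grasp it.

```bash
python3 -m handwheel '[0.233,0.002,0,0,0,0,0.233,0,0,0,0,0,0.233,0,0,0,0,0,0.233,0,0,0,0,0,0.233,0,0,0,0,0]'
python3 -m handwheel '[0,0,-0.25,0,0,0,0,0,-0.25,0,0,0,0,0,-0.25,0,0,0,0,0,-0.25,0,0,0,0,0,-0.25,0,0,0]'
python3 -m handwheel '[0,0,-0.25,0,0,0,0,0,0,0,0,0]'
python3 -m handwheel '[0,0,0,0,0,0,0,0,0,0,0,0,0,0,0,0,0,0,0,0,0,0,0,0,0,0,0,0,0,0]' 0 40
python3 -m handwheel '[0,0,0,0,0,0,0,0,0,0,0,0,0,0,0,0,0,0,0,0,0,0,0,0,0,0,0,0,0,0]'
```

```text
time: 5.78
eef_pos: [0.6146, 0.1933, 0.2939]
tcp_rot: [0.043, 0.999, 0.0, -0.0]
contact_force: [0.5, 0.5, -0.2]
opening: 1.001
finger_force: 0.0
time: 6.2
eef_pos: [0.6128, 0.1934, 0.1048]
tcp_rot: [0.043, 0.999, 0.0, -0.0]
contact_force: [0.1, -0.2, 0.1]
opening: 0.996
finger_force: 0.0
time: 6.37
eef_pos: [0.6064, 0.1921, 0.0593]
tcp_rot: [0.043, 0.999, -0.001, -0.009]
contact_force: [-1.7, -0.1, -1.9]
opening: 1.002
finger_force: 0.0
time: 6.78
eef_pos: [0.6148, 0.1918, 0.0725]
tcp_rot: [0.044, 0.999, 0.0, 0.002]
contact_force: [-0.2, 1.0, 0.6]
opening: 0.301
finger_force: 0.0
time: 7.2
eef_pos: [0.6141, 0.1915, 0.0716]
tcp_rot: [0.044, 0.999, 0.0, 0.001]
contact_force: [-1.5, -0.4, 6.7]
opening: 0.136
finger_force: 40.1
```

```bash
python3 -m handwheel '[-0.013,-0.15,0,0,0,0,-0.013,-0.15,0,0,0,0,-0.013,-0.15,0,0,0,0,-0.013,-0.15,0,0,0,0,-0.013,-0.15,0,0,0,0]'
python3 -m handwheel '[-0.013,-0.15,0,0,0,0,-0.013,-0.15,0,0,0,0,-0.013,-0.15,0,0,0,0,-0.009,-0.1,0,0,0,0,-0.007,-0.08,0,0,0,0]'
python3 -m handwheel '[-0.004,-0.04,0,0,0,0,-0.002,-0.03,0,0,0,0,0,0,0,0,0,0,0,0,0,0,0,0]'
```

```text
time: 7.62
eef_pos: [0.6041, 0.0794, 0.0716]
tcp_rot: [0.044, 0.999, 0.001, 0.001]
contact_force: [-1.0, 5.3, 4.9]
opening: 0.127
finger_force: 41.0
time: 8.03
eef_pos: [0.5956, -0.0162, 0.0716]
tcp_rot: [0.045, 0.999, 0.001, 0.001]
contact_force: [-2.0, 3.2, 8.0]
opening: 0.13
finger_force: 42.6
time: 8.37
eef_pos: [0.5951, -0.0219, 0.0716]
tcp_rot: [0.045, 0.999, 0.004, 0.001]
contact_force: [0.4, 15.1, 9.3]
opening: 0.131
finger_force: 42.7
```

```bash
python3 -m handwheel '[-0.004,-0.04,0,0,0,0,0,0,0,0,0,0,0,0,0,0,0,0]'
python3 -m handwheel '[0.006,0.07,0,0,0,0,0,0,0,0,0,0]'
python3 -m handwheel '[0,0,0,0,0,0,0,0,0,0,0,0,0,0,0,0,0,0,0,0,0,0,0,0,0,0,0,0,0,0]' 1
python3 -m handwheel '[0,0,0.25,0,0,0,0,0,0.25,0,0,0,0,0,0.25,0,0,0,0,0,0.25,0,0,0,0,0,0.2,0,0,0]'
```

```text
time: 8.62
eef_pos: [0.595, -0.0221, 0.0716]
tcp_rot: [0.046, 0.999, 0.01, 0.002]
contact_force: [3.7, 31.8, 8.9]
opening: 0.132
finger_force: 42.8
time: 8.78
eef_pos: [0.5953, -0.019, 0.0716]
tcp_rot: [0.043, 0.999, 0.001, 0.001]
contact_force: [-2.3, 3.1, 7.9]
opening: 0.138
finger_force: 43.1
time: 9.2
eef_pos: [0.5942, -0.0221, 0.0692]
tcp_rot: [0.044, 0.999, 0.0, -0.0]
contact_force: [0.2, 1.0, 0.1]
opening: 0.834
finger_force: 0.0
time: 9.62
eef_pos: [0.5949, -0.0221, 0.2528]
tcp_rot: [0.044, 0.999, -0.0, 0.001]
contact_force: [0.7, 0.2, -0.2]
opening: 0.995
finger_force: 0.0
```

```bash
cat >> h.py <<'E'
def look(k,bk=((.445,-.195),(.595,-.363))):
    for n in("scene","top"):
        i,d=imaging.read_camera(n); P=pts(n,d); cv2.imwrite(f"pics/{n}{k}.png",i)
        h=(P[...,2]>.06)&(P[...,2]<.085)&(P[...,0]>.52)&(P[...,0]<.69)&(P[...,1]>-.06)&(P[...,1]<.23)&(i.max(-1)<45)
        if h.sum()>5: print(n,"handle",P[h].mean(0).round(4),np.percentile(P[h],[2,98],axis=0).round(3).tolist())
        m=((P[...,2]>.066)&(P[...,2]<.087)&(P[...,1]<-.1)&(P[...,0]<.72)&(P[...,1]>-.45)&(P[...,0]>.33)).astype(np.uint8)
        c,l,s,_=cv2.connectedComponentsWithStats(m)
        for j in range(1,c):
            if s[j,4]>15:
                (x,y),r=cv2.minEnclosingCircle(P[l==j][:,:2].astype(np.float32)); print(n,s[j].tolist(),np.round([x,y,r],3))
E
python3 -c "
from h import *
look(2)"
```

```text
scene handle [ 0.6032 -0.0199  0.0728] [[0.543, -0.026, 0.069], [0.654, -0.014, 0.076]]
scene [256, 212, 20, 14, 128] [ 0.447 -0.193  0.036]
scene [183, 216, 5, 8, 25] [ 0.341 -0.441  0.013]
scene [218, 251, 23, 18, 168] [ 0.595 -0.363  0.035]
top handle [ 0.5881 -0.0164  0.0721] [[0.58, -0.02, 0.067], [0.594, -0.014, 0.079]]
top [407, 182, 21, 20, 96] [ 0.592 -0.363  0.034]
top [356, 228, 20, 21, 76] [ 0.446 -0.193  0.033]
```

View pics/scene2.png

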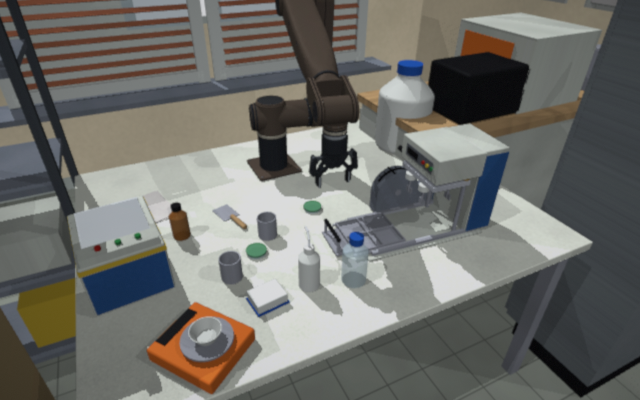

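Tray out (handle ~(332,232)); the two beakers at (267,226) and (231,267) haven't moved. Next is the first beaker, at (0.4465, -0.193).

```bash
python3 -m handwheel '[-0.165,-0.19,0,0,0,0,-0.165,-0.19,0,0,0,0,-0.165,-0.19,0,0,0,0,-0.165,-0.19,0,0,0,0,-0.165,-0.19,0,0,0,0]'
python3 -m handwheel '[-0.165,-0.19,0,0,0,0,0,0,0,0,0,0,0,0,0,0,0,0]'
python3 -c "
from h import *
st();look(3)"
```

```text
time: 10.13
eef_pos: [0.4689, -0.165, 0.2482]
tcp_rot: [0.044, 0.999, 0.0, -0.001]
contact_force: [1.0, -0.8, 0.6]
opening: 1.0
finger_force: 0.0
time: 10.38
eef_pos: [0.4446, -0.1939, 0.2485]
tcp_rot: [0.046, 0.999, 0.001, -0.001]
contact_force: [-0.1, 0.3, 0.1]
opening: 1.001
finger_force: 0.0
{'time': 10.383, 'qpos': [-0.621, -0.141, 2.032, 0.0, 1.251, -2.099], 'eef_pos': [0.445, -0.194, 0.249], 'tcp_rot': [0.046, 0.999, 0.001, -0.001], 'contact_force': [-0.108, 0.331, 0.072], 'wrist_torque': [0.008, -0.046, 0.055], 'finger_force': 0.0, 'opening': 1.001}
scene handle [ 0.6055 -0.0205  0.0734] [[0.546, -0.029, 0.069], [0.653, -0.014, 0.077]]
scene [256, 212, 20, 15, 130] [ 0.449 -0.194  0.038]
scene [183, 217, 4, 7, 21] [ 0.345 -0.442  0.011]
scene [218, 251, 23, 18, 171] [ 0.595 -0.362  0.035]
top handle [ 0.5971 -0.0178  0.0739] [[0.54, -0.025, 0.067], [0.647, -0.012, 0.081]]
top [345, 154, 14, 9, 24] [ 0.708 -0.155  0.024]
top [406, 182, 22, 20, 91] [ 0.592 -0.364  0.034]
```

```bash
python3 -m handwheel '[0.01,0,-0.265,0,0,0,0,0,-0.265,0,0,0,0,0,-0.265,0,0,0,0,0,-0.265,0,0,0,0,0,-0.265,0,0,0]'
python3 -m handwheel '[0,0,0,0,0,0,0,0,0,0,0,0,0,0,0,0,0,0]' 0 40
python3 -m handwheel '[0,0,0,0,0,0,0,0,0,0,0,0,0,0,0,0,0,0]'
python3 -m handwheel '[0,0,0.2,0,0,0,0,0,0.25,0,0,0,0,0,0.25,0,0,0,0,0,0.25,0,0,0,0,0,0.25,0,0,0]'
python3 -m handwheel '[0,0,0.25,0,0,0,0,0,0,0,0,0]'
```

```text
time: 10.9
eef_pos: [0.4483, -0.1912, 0.049]
tcp_rot: [0.043, 0.999, -0.0, 0.0]
contact_force: [1.0, -0.1, -0.7]
opening: 1.004
finger_force: 0.0
time: 11.15
eef_pos: [0.4489, -0.1925, 0.0523]
tcp_rot: [0.043, 0.999, -0.0, 0.001]
contact_force: [0.6, 0.3, -2.0]
opening: 0.781
finger_force: 44.6
time: 11.4
eef_pos: [0.4489, -0.1934, 0.0532]
tcp_rot: [0.044, 0.999, -0.001, 0.002]
contact_force: [1.4, 0.9, -2.4]
opening: 0.776
finger_force: 44.6
time: 11.82
eef_pos: [0.4472, -0.1925, 0.2339]
tcp_rot: [0.044, 0.999, -0.001, 0.001]
contact_force: [0.4, -0.5, -1.4]
opening: 0.776
finger_force: 46.0
time: 11.98
eef_pos: [0.4508, -0.1949, 0.2796]
tcp_rot: [0.044, 0.999, -0.005, 0.008]
contact_force: [1.7, -1.2, -0.7]
opening: 0.777
finger_force: 46.1
```

Run:
```python
from h import *
i=cv2.imread("pics/top3.png"); a=np.radians(-5.1); ex=np.array([np.cos(a),np.sin(a)]); ey=np.array([-np.sin(a),np.cos(a)])
tc=np.array([.5955,-.0205])+.14*ey; big=cv2.convertScaleAbs(cv2.resize(i[150:240,210:340],None,fx=6,fy=6,interpolation=cv2.INTER_CUBIC),alpha=1.8)
for sx in(-1,1):
    for sy in(-1,1):
        c=tc+sx*.041*ex+sy*.05*ey; print(sx,sy,c.round(4))
        q=[proj("top",[*(c+u*.038*ex+v*.038*ey),.028]) for u,v in((-1,-1),(1,-1),(1,1),(-1,1))]
        cv2.polylines(big,[np.int32([((x-210+.5)*6,(y-150+.5)*6) for x,y in q])],True,(0,0,255),1)
cv2.imwrite("pics/c3.png",big)
```

```text
-1 -1 [0.5627 0.0728]
-1 1 [0.5716 0.1724]
1 -1 [0.6443 0.0655]
1 1 [0.6532 0.1651]
```

View pics/c3.png

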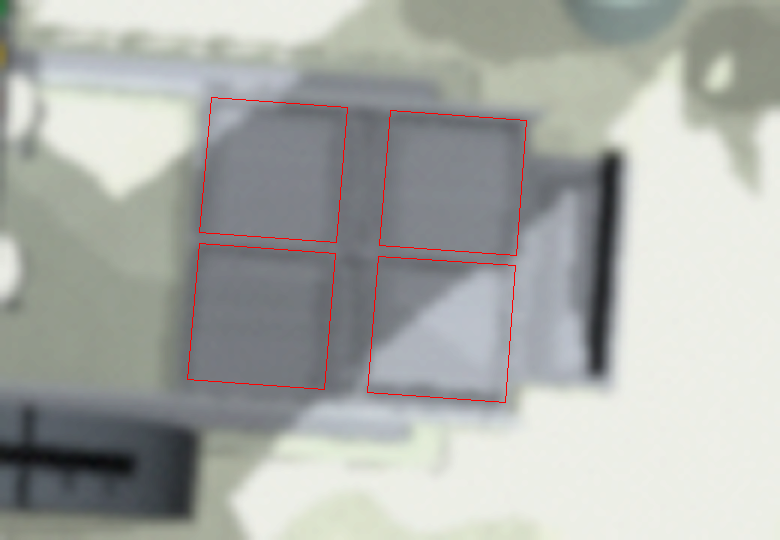

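The predicted cell outlines (red) match the tray cells to 1–2 mm. Carrying the beaker to cell0.

```bash
python3 -m handwheel '[0.095,0.222,0,0,0,0,0.095,0.222,0,0,0,0,0.095,0.222,0,0,0,0,0.095,0.222,0,0,0,0,0.095,0.222,0,0,0,0]'
python3 -m handwheel '[0.095,0.222,0,0,0,0,0.095,0.222,0,0,0,0,0.095,0.222,0,0,0,0,0,0,0,0,0,0,0,0,0,0,0,0]'
python3 -c "
from h import *
st()
for n in('scene','top'):
    i,d=imaging.read_camera(n);P=pts(n,d);cv2.imwrite('pics/%s4.png'%n,i)
    f=(abs(P[...,0]-.56)<.07)&(abs(P[...,1]-.07)<.07)&(P[...,2]>.19)&(P[...,2]<.31)
    print(n,f.sum(),np.percentile(P[f],[1,99],axis=0).round(3))
cv2.imwrite('pics/c4.png',cv2.resize(cv2.imread('pics/scene4.png')[120:280,230:450],None,fx=3,fy=3))
"
```

```text
time: 12.4
eef_pos: [0.5189, -0.0246, 0.269]
tcp_rot: [0.044, 0.999, -0.0, 0.001]
contact_force: [0.9, -0.6, -1.8]
opening: 0.777
finger_force: 46.1
time: 12.82
eef_pos: [0.5615, 0.0755, 0.2685]
tcp_rot: [0.042, 0.999, -0.0, 0.0]
contact_force: [0.2, -0.2, -2.0]
opening: 0.778
finger_force: 46.3
{'time': 12.817, 'qpos': [-0.045, 0.034, 1.828, -0.0, 1.279, -1.531], 'eef_pos': [0.561, 0.075, 0.269], 'tcp_rot': [0.042, 0.999, -0.0, 0.0], 'contact_force': [0.227, -0.221, -1.974], 'wrist_torque': [0.005, 0.022, 0.006], 'finger_force': 46.262, 'opening': 0.778}
scene 730 [[0.535 0.016 0.224]
 [0.6   0.13  0.309]]
top 42 [[0.531 0.013 0.227]
 [0.545 0.083 0.309]]
```

View pics/c4.png

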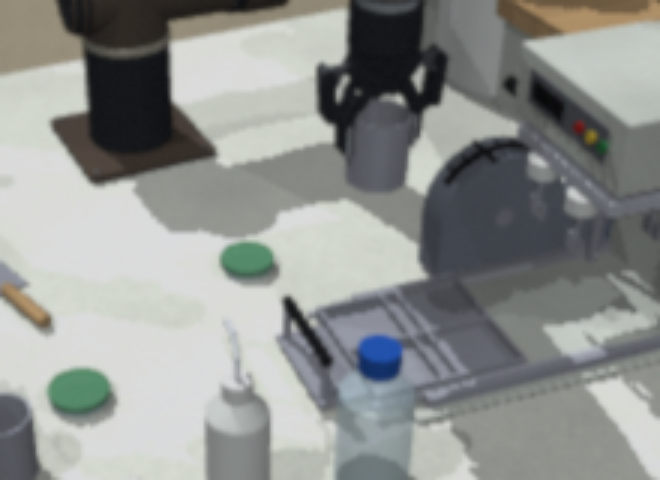

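Beaker is held upright (crop ~(377,150)) above the tray; lowering into cell0.

```bash
python3 -m handwheel '[0.005,-0.01,-0.24,0,0,0,0,0,-0.24,0,0,0,0,0,-0.24,0,0,0,0,0,-0.24,0,0,0,0,0,-0.24,0,0,0]'
python3 -m handwheel '[0,0,-0.05,0,0,0,0,0,-0.03,0,0,0,0,0,-0.02,0,0,0,0,0,-0.01,0,0,0,0,0,0,0,0,0]'
```

```text
time: 13.33
eef_pos: [0.562, 0.0706, 0.0875]
tcp_rot: [0.045, 0.999, -0.0, 0.001]
contact_force: [1.1, 0.8, -1.4]
opening: 0.776
finger_force: 46.3
time: 13.75
eef_pos: [0.564, 0.0719, 0.0743]
tcp_rot: [0.044, 0.999, -0.0, 0.002]
contact_force: [0.5, -0.4, -2.5]
opening: 0.775
finger_force: 46.3
```

```bash
python3 -m handwheel '[0,0,-0.015,0,0,0,0,0,-0.015,0,0,0,0,0,0,0,0,0]'
python3 -m handwheel '[0,0,-0.01,0,0,0,0,0,0,0,0,0]'
```

```text
time: 14.0
eef_pos: [0.5643, 0.0721, 0.073]
tcp_rot: [0.044, 0.999, -0.0, 0.001]
contact_force: [-10.0, -0.0, 17.0]
opening: 0.776
finger_force: 47.6
time: 14.17
eef_pos: [0.5643, 0.0721, 0.0729]
tcp_rot: [0.044, 0.999, -0.001, 0.001]
contact_force: [-12.3, -1.3, 22.7]
opening: 0.78
finger_force: 48.1
```

```bash
python3 -m handwheel '[0,0,0.02,0,0,0,0,0,0,0,0,0]'
python3 -m handwheel '[0,0,0,0,0,0,0,0,0,0,0,0,0,0,0,0,0,0,0,0,0,0,0,0]' 1
python3 -m handwheel '[0,0,0.15,0,0,0,0,0,0.25,0,0,0,0,0,0.25,0,0,0,0,0,0.25,0,0,0,0,0,0.25,0,0,0]'
python3 -m handwheel '[-0.1,-0.25,0.05,0,0,0,-0.1,-0.25,0.05,0,0,0,-0.1,-0.25,0,0,0,0,-0.1,-0.25,0,0,0,0,0,0,0,0,0,0]'
python3 - <<'E'
from h import *
st();look(5)
for n in("scene","top"):
    i,d=imaging.read_camera(n);P=pts(n,d)
    q=P[(abs(P[...,0]-.563)<.06)&(abs(P[...,1]-.073)<.05)&(P[...,2]>.083)&(P[...,2]<.12)]
    (x,y),r=cv2.minEnclosingCircle(q[:,:2].astype(np.float32)); print(n,len(q),np.round([x,y,r],3),np.percentile(q[:,2],[5,50,95]).round(3))
cv2.imwrite('pics/c5.png',np.vstack([cv2.resize(cv2.imread('pics/scene5.png')[170:270,310:470],None,fx=3,fy=3),cv2.resize(cv2.imread('pics/top5.png')[150:250,190:350],None,fx=3,fy=3)]))
E
```

```text
time: 14.33
eef_pos: [0.5643, 0.0723, 0.0731]
tcp_rot: [0.044, 0.999, -0.0, 0.003]
contact_force: [-5.3, -0.6, 12.5]
opening: 0.778
finger_force: 47.2
time: 14.67
eef_pos: [0.5623, 0.0723, 0.0688]
tcp_rot: [0.044, 0.999, 0.0, 0.0]
contact_force: [-0.6, 0.7, 0.6]
opening: 1.001
finger_force: 0.0
time: 15.08
eef_pos: [0.5618, 0.0723, 0.2425]
tcp_rot: [0.044, 0.999, 0.0, -0.0]
contact_force: [1.0, -0.3, 0.2]
opening: 0.998
finger_force: 0.0
time: 15.5
eef_pos: [0.5004, -0.0828, 0.2563]
tcp_rot: [0.047, 0.999, -0.001, -0.0]
contact_force: [0.7, 0.2, -0.4]
opening: 1.001
finger_force: 0.0
{'time': 15.5, 'qpos': [-0.363, -0.094, 1.976, -0.003, 1.26, -1.839], 'eef_pos': [0.5, -0.083, 0.256], 'tcp_rot': [0.047, 0.999, -0.001, -0.0], 'contact_force': [0.7, 0.177, -0.382], 'wrist_torque': [0.005, 0.009, 0.038], 'finger_force': 0.0, 'opening': 1.001}
scene handle [ 0.6051 -0.0203  0.073 ] [[0.547, -0.028, 0.07], [0.655, -0.014, 0.076]]
scene [183, 215, 5, 9, 24] [ 0.342 -0.441  0.014]
scene [218, 251, 23, 18, 168] [ 0.596 -0.361  0.035]
top handle [ 0.5932 -0.0114  0.073 ] [[0.543, -0.025, 0.066], [0.647, 0.097, 0.081]]
top [407, 182, 21, 20, 88] [ 0.594 -0.364  0.034]
scene 169 [0.56  0.076 0.037] [0.084 0.092 0.102]
top 89 [0.555 0.072 0.034] [0.087 0.096 0.106]
```

View pics/c5.png

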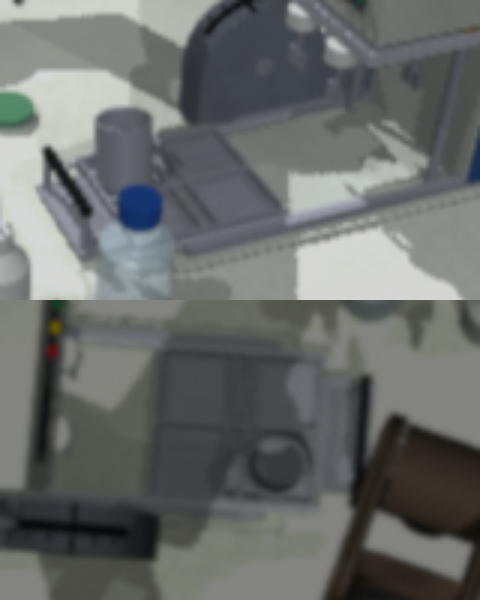

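Run:
```python
from h import *
for n in("scene","top"):
    i,d=imaging.read_camera(n);P=pts(n,d)
    for c,b in(((.56,.073),.016),((.595,-.363),0)):
        q=P[(np.hypot(P[...,0]-c[0],P[...,1]-c[1])<.042)&(P[...,2]>.07+b)&(P[...,2]<.12)]
        q=q[q[:,2]<np.percentile(q[:,2],98)]
        A=np.c_[q[:,:2]-q[:,:2].mean(0),np.ones(len(q))]; k=np.linalg.lstsq(A,q[:,2],rcond=None)[0]
        print(n,c,len(q),k.round(3),q.min(0).round(3),q.max(0).round(3))
```

```text
scene (0.56, 0.073) 147 [0.083 0.002 0.093] [0.523 0.038 0.086] [0.592 0.104 0.103]
scene (0.595, -0.363) 126 [-0.001 -0.001  0.075] [ 0.564 -0.395  0.07 ] [ 0.629 -0.33   0.08 ]
top (0.56, 0.073) 83 [ 0.165 -0.006  0.097] [0.522 0.04  0.087] [0.587 0.104 0.107]
top (0.595, -0.363) 80 [ 0.038 -0.015  0.077] [ 0.561 -0.396  0.07 ] [ 0.624 -0.331  0.084]
```

The crop shows the beaker in cell0, but the depth fit says it leans about 6° with its +x side up, so its base is on the divider wall. I'll locate the walls with intensity and depth profiles from the picture taken before placing.

Run:
```python
from h import *
a=np.radians(-5.1); ex=np.array([np.cos(a),np.sin(a)]); ey=np.array([-np.sin(a),np.cos(a)])
H=np.array([.5955,-.0205]); tc=H+.14*ey
for n in("top3","scene3"):
    g=cv2.imread(f"pics/{n}.png").mean(2).astype(np.float32); cam=n[:-1]
    for row,name in((-.05,"front"),(.05,"back")):
        X=np.arange(-.1,.1001,.002); Y=np.arange(row-.03,row+.0301,.003)
        U=np.array([[proj(cam,[*(tc+x*ex+y*ey),.026]) for y in Y] for x in X],np.float32)
        v=cv2.remap(g,U[...,0],U[...,1],cv2.INTER_LINEAR)
        print(n,name); print([f"{int(round(x*1000))}:{m:.0f}" for x,m in zip(X,np.median(v,1))])
```

```text
top3 front
['-100:122', '-98:121', '-96:119', '-94:118', '-92:116', '-90:113', '-88:109', '-86:103', '-84:95', '-82:87', '-80:80', '-78:76', '-76:79', '-74:85', '-72:92', '-70:97', '-68:100', '-66:101', '-64:101', '-62:101', '-60:101', '-58:101', '-56:101', '-54:101', '-52:101', '-50:102', '-48:102', '-46:103', '-44:104', '-42:105', '-40:105', '-38:106', '-36:106', '-34:104', '-32:104', '-30:103', '-28:99', '-26:99', '-24:95', '-22:90', '-20:85', '-18:82', '-16:78', '-14:75', '-12:72', '-10:68', '-8:65', '-6:64', '-4:65', '-2:68', '0:71', '2:73', '4:74', '6:74', '8:74', '10:75', '12:75', '14:75', '16:75', '18:75', '20:75', '22:75', '24:75', '26:75', '28:75', '30:76', '32:76', '34:76', '36:75', '38:75', '40:75', '42:75', '44:75', '46:75', '48:75', '50:75', '52:75', '54:75', '56:75', '58:75', '60:75', '62:75', '64:74', '66:73', '68:72', '70:69', '72:66', '74:63', '76:62', '78:65', '80:71', '82:79', '84:83', '86:87', '88:88', '90:89', '92:88', '94:88', '96:89', '98:89', '100:90']Traceback (most recent call last):
  File "<stdin>", line 8, in <module>
  File "h.py", line 13, in proj
    f,cx,cy,R,t=cal(n); p=R@np.array(X)+t; return p[0]/p[2]*f+cx,p[1]/p[2]*f+cy
                ~~~^^^
  File "h.py", line 4, in cal
    c=imaging.get_calibration(n); f=200/np.tan(np.radians(c["fovy"])/2)
ValueError: time passes only in moves, steps and waits
```

```bash
sed -i 's/^def cal/import functools\n@functools.lru_cache\ndef cal/' h.py
python3 -m handwheel '[0.1,0.258,0,0,0,0,0.1,0.258,0,0,0,0,0.1,0.258,0,0,0,0,0.1,0.258,0,0,0,0,0,0,0,0,0,0]'
python3 -m handwheel '[0,0,-0.245,0,0,0,0,0,-0.245,0,0,0,0,0,-0.245,0,0,0,0,0,-0.245,0,0,0,0,0,-0.245,0,0,0]'
python3 -m handwheel '[0,0,0,0,0,0,0,0,0,0,0,0,0,0,0,0,0,0,0,0,0,0,0,0]' 0 25
```

```text
time: 16.22
eef_pos: [0.5634, 0.0843, 0.2561]
tcp_rot: [0.04, 0.999, 0.002, 0.0]
contact_force: [-0.2, 0.4, -1.2]
opening: 0.999
finger_force: 0.0
time: 16.63
eef_pos: [0.562, 0.0785, 0.0709]
tcp_rot: [0.043, 0.999, 0.0, 0.0]
contact_force: [1.0, 0.3, 0.2]
opening: 1.001
finger_force: 0.0
time: 16.97
eef_pos: [0.5642, 0.0774, 0.0754]
tcp_rot: [0.044, 0.999, 0.0, 0.003]
contact_force: [0.1, 0.4, -1.8]
opening: 0.794
finger_force: 27.9
```

```bash
python3 -m handwheel '[0,0,0.06,0,0,0,0,0,0.04,0,0,0,-0.02,-0.02,0,0,0,0,-0.015,-0.015,0,0,0,0,0,0,0,0,0,0]'
python3 -m handwheel '[0,0,-0.04,0,0,0,0,0,-0.04,0,0,0,0,0,-0.02,0,0,0,0,0,-0.02,0,0,0,0,0,0,0,0,0]'
```

```text
time: 17.38
eef_pos: [0.5566, 0.0714, 0.0881]
tcp_rot: [0.044, 0.999, -0.0, 0.0]
contact_force: [-0.3, 0.1, -1.9]
opening: 0.792
finger_force: 28.1
time: 17.8
eef_pos: [0.5565, 0.0724, 0.0683]
tcp_rot: [0.044, 0.999, 0.001, -0.001]
contact_force: [0.6, 2.2, -3.8]
opening: 0.793
finger_force: 28.0
```

```bash
cat >> h.py <<'E'
def tilt(k,cs):
    for n in("scene","top"):
        i,d=imaging.read_camera(n);P=pts(n,d);cv2.imwrite(f"pics/{n}{k}.png",i)
        for x,y,b in cs:
            q=P[(np.hypot(P[...,0]-x,P[...,1]-y)<.045)&(P[...,2]>.066+b)&(P[...,2]<.11)]
            if len(q)<20: print(n,x,y,"none");continue
            A=np.c_[q[:,:2]-q[:,:2].mean(0),np.ones(len(q))]; s=np.linalg.lstsq(A,q[:,2],rcond=None)[0]
            (cx,cy),r=cv2.minEnclosingCircle(q[:,:2].astype(np.float32)); print(n,(x,y),len(q),"slope/z",s.round(3),"centre",np.round([cx,cy,r],4))
E
python3 -m handwheel '[0,0,0,0,0,0,0,0,0,0,0,0,0,0,0,0,0,0,0,0,0,0,0,0]' 1
python3 -m handwheel '[0,0,0.15,0,0,0,0,0,0.25,0,0,0,0,0,0.25,0,0,0,0,0,0.25,0,0,0,0,0,0.25,0,0,0]'
python3 -m handwheel '[-0.1,-0.25,0.05,0,0,0,-0.1,-0.25,0.05,0,0,0,-0.1,-0.25,0,0,0,0,-0.1,-0.25,0,0,0,0,0,0,0,0,0,0]'
python3 -c "
from h import *
st();tilt(6,[(.56,.073,.016),(.595,-.363,0)])"
```

```text
time: 18.13
eef_pos: [0.5574, 0.0716, 0.0701]
tcp_rot: [0.044, 0.999, -0.0, 0.001]
contact_force: [0.2, -0.4, 0.0]
opening: 1.0
finger_force: 0.0
time: 18.55
eef_pos: [0.5567, 0.0717, 0.2442]
tcp_rot: [0.044, 0.999, -0.0, 0.0]
contact_force: [1.2, -1.3, 0.4]
opening: 1.001
finger_force: 0.0
time: 18.97
eef_pos: [0.4952, -0.0835, 0.2579]
tcp_rot: [0.047, 0.999, -0.002, 0.0]
contact_force: [-0.2, -0.8, 0.5]
opening: 1.004
finger_force: 0.0
{'time': 18.967, 'qpos': [-0.368, -0.108, 1.986, -0.003, 1.262, -1.843], 'eef_pos': [0.495, -0.083, 0.258], 'tcp_rot': [0.047, 0.999, -0.002, 0.0], 'contact_force': [-0.158, -0.788, 0.513], 'wrist_torque': [-0.01, -0.004, -0.054], 'finger_force': 0.0, 'opening': 1.004}
scene (0.56, 0.073) 178 slope/z [ 0.092 -0.006  0.092] centre [0.5565 0.0678 0.0375]
scene (0.595, -0.363) 170 slope/z [-0.001  0.011  0.073] centre [ 0.5952 -0.3613  0.0363]
top (0.56, 0.073) 86 slope/z [0.154 0.008 0.097] centre [0.5551 0.0681 0.0334]
top (0.595, -0.363) 96 slope/z [-0.017 -0.026  0.076] centre [ 0.5921 -0.3634  0.0337]
```

Run:
```python
import cv2,numpy as np
a=cv2.imread('pics/scene6.png')[180:250,330:430];b=cv2.imread('pics/top6.png')[170:240,225:325]
cv2.imwrite('pics/c6.png',cv2.convertScaleAbs(np.vstack([cv2.resize(x,(429,300),interpolation=cv2.INTER_CUBIC) for x in(a,b)]),alpha=1.6))
```

```text
(no output)
```

View pics/c6.png

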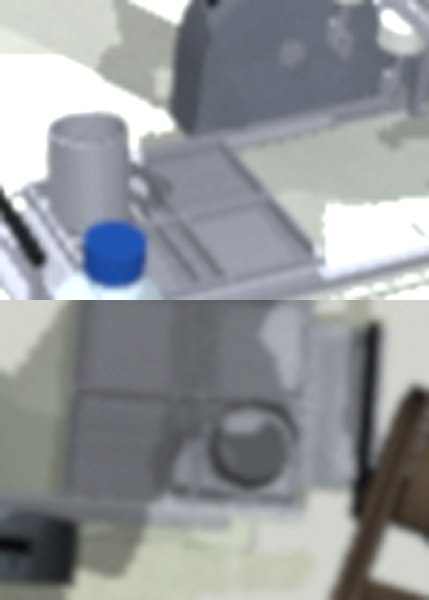

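Run:
```python
from h import *
for n in("scene","top"):
    D=[imaging.read_camera(n)[1] for _ in range(4)]; P=pts(n,np.median(D,0))
    for x,y,b in((.556,.068,.016),(.5935,-.3625,0)):
        r=np.hypot(P[...,0]-x,P[...,1]-y); m=(r<.042)&(P[...,2]>.03); q=P[m]; th=np.degrees(np.arctan2(q[:,1]-y,q[:,0]-x))%360
        print(n,x,[(k,len(q[abs((th-k+180)%360-180)<22.5]),float(np.percentile(q[abs((th-k+180)%360-180)<22.5,2],85).round(3))) for k in range(0,360,45)])
```

```text
scene 0.556 [(0, 122, 0.094), (45, 38, 0.099), (90, 21, 0.098), (135, 53, 0.091), (180, 35, 0.089), (225, 9, 0.094), (270, 45, 0.094), (315, 138, 0.093)]
scene 0.5935 [(0, 108, 0.072), (45, 60, 0.075), (90, 17, 0.077), (135, 74, 0.074), (180, 91, 0.072), (225, 43, 0.076), (270, 27, 0.077), (315, 90, 0.073)]
top 0.556 [(0, 47, 0.102), (45, 28, 0.102), (90, 26, 0.099), (135, 26, 0.094), (180, 24, 0.094), (225, 14, 0.096), (270, 19, 0.1), (315, 33, 0.101)]
top 0.5935 [(0, 20, 0.078), (45, 15, 0.079), (90, 29, 0.077), (135, 32, 0.077), (180, 17, 0.077), (225, 20, 0.077), (270, 33, 0.077), (315, 32, 0.076)]
```

The tilt is real: the rim's +x side reads 8 mm higher. I'll regrasp, level it with a small wrist turn (which also moves the base to −x), and set it down again.

```bash
python3 -m handwheel '[0.106,0.243,0,0,0,0,0.106,0.243,0,0,0,0,0.106,0.243,0,0,0,0,0.106,0.243,0,0,0,0,0,0,0,0,0,0]'
python3 -m handwheel '[0,0,-0.245,0,0,0,0,0,-0.245,0,0,0,0,0,-0.245,0,0,0,0,0,-0.245,0,0,0,0,0,-0.235,0,0,0]'
python3 -m handwheel '[0,0,0,0,0,0,0,0,0,0,0,0,0,0,0,0,0,0,0,0,0,0,0,0]' 0 25
python3 -m handwheel '[0,0,0.08,0,0,0,0,0,0.06,0,0,0,0,0,0,0,0.04,0,0,0,0,0,0.038,0,0,0,0,0,0,0]'
```

```text
time: 19.88
eef_pos: [0.562, 0.0735, 0.257]
tcp_rot: [0.041, 0.999, 0.001, 0.0]
contact_force: [-1.1, -0.3, -0.5]
opening: 1.001
finger_force: 0.0
time: 20.3
eef_pos: [0.5602, 0.0681, 0.073]
tcp_rot: [0.044, 0.999, -0.0, -0.0]
contact_force: [0.0, 0.2, 0.6]
opening: 0.999
finger_force: 0.0
time: 20.63
eef_pos: [0.5625, 0.0677, 0.0776]
tcp_rot: [0.044, 0.999, -0.0, 0.002]
contact_force: [-0.1, 0.0, -1.6]
opening: 0.78
finger_force: 28.7
time: 21.05
eef_pos: [0.5634, 0.0673, 0.099]
tcp_rot: [0.044, 0.997, -0.003, -0.059]
contact_force: [0.2, 0.1, -1.2]
opening: 0.778
finger_force: 28.9
```

```bash
python3 -m handwheel '[0,0.027,0,0,0,0,0,0,-0.04,0,0,0,0,0,-0.04,0,0,0,0,0,-0.03,0,0,0,0,0,0,0,0,0]'
python3 -m handwheel '[0,0,-0.02,0,0,0,0,0,-0.015,0,0,0,0,0,0,0,0,0]'
```

```text
time: 21.47
eef_pos: [0.559, 0.0718, 0.0775]
tcp_rot: [0.044, 0.997, -0.003, -0.063]
contact_force: [-0.2, -0.2, -0.9]
opening: 0.782
finger_force: 28.9
time: 21.72
eef_pos: [0.5601, 0.0717, 0.0735]
tcp_rot: [0.044, 0.997, -0.003, -0.062]
contact_force: [-0.3, 0.3, -2.0]
opening: 0.78
finger_force: 28.9
```

```bash
python3 -m handwheel '[0,0,-0.015,0,0,0,0,0,-0.01,0,0,0,0,0,0,0,0,0]'
python3 -m handwheel '[0,0,-0.015,0,0,0,0,0,0,0,0,0]'
```

```text
time: 21.97
eef_pos: [0.5602, 0.0717, 0.0698]
tcp_rot: [0.044, 0.997, -0.003, -0.062]
contact_force: [-1.9, -0.9, -2.2]
opening: 0.779
finger_force: 28.9
time: 22.13
eef_pos: [0.5607, 0.0717, 0.0683]
tcp_rot: [0.044, 0.997, -0.003, -0.061]
contact_force: [-1.4, 0.3, -0.1]
opening: 0.78
finger_force: 29.1
```

Just touching now. I'll release, straighten, retreat and check.

```bash
python3 -m handwheel '[0,0,-0.01,0,0,0,0,0,0,0,0,0]'
python3 -m handwheel '[0,0,0,0,0,0,0,0,0,0,0,0,0,0,0,0,0,0,0,0,0,0,0,0]' 1
python3 -m handwheel '[0,0,0.15,0,0,0,0,0,0.25,0,0,0,0,0,0.25,0,0,0,0,0,0.25,0,-0.04,0,0,0,0.25,0,-0.038,0]'
python3 -m handwheel '[-0.1,-0.25,0.05,0,0,0,-0.1,-0.25,0.05,0,0,0,-0.1,-0.25,0,0,0,0,-0.1,-0.25,0,0,0,0,0,0,0,0,0,0]'
python3 -c "
from h import *
st();tilt(7,[(.56,.072,.016),(.595,-.363,0)])"
```

```text
time: 22.3
eef_pos: [0.5611, 0.0717, 0.068]
tcp_rot: [0.044, 0.997, -0.003, -0.061]
contact_force: [-3.3, 0.2, 5.0]
opening: 0.778
finger_force: 29.2
time: 22.63
eef_pos: [0.5608, 0.0716, 0.0665]
tcp_rot: [0.044, 0.997, -0.003, -0.061]
contact_force: [0.2, -0.1, -0.9]
opening: 0.998
finger_force: 0.0
time: 23.05
eef_pos: [0.561, 0.0716, 0.2406]
tcp_rot: [0.044, 0.999, 0.0, 0.002]
contact_force: [1.0, 0.1, 0.1]
opening: 1.0
finger_force: 0.0
time: 23.47
eef_pos: [0.4989, -0.0835, 0.2544]
tcp_rot: [0.047, 0.999, -0.002, 0.0]
contact_force: [0.0, 0.4, -0.4]
opening: 1.001
finger_force: 0.0
{'time': 23.467, 'qpos': [-0.365, -0.096, 1.981, -0.003, 1.255, -1.841], 'eef_pos': [0.499, -0.083, 0.254], 'tcp_rot': [0.047, 0.999, -0.002, 0.0], 'contact_force': [0.016, 0.436, -0.363], 'wrist_torque': [-0.009, -0.064, -0.023], 'finger_force': 0.0, 'opening': 1.001}
scene (0.56, 0.072) 133 slope/z [ 0.002 -0.002  0.089] centre [0.5679 0.0711 0.0351]
scene (0.595, -0.363) 170 slope/z [0.004 0.004 0.073] centre [ 0.5958 -0.3615  0.0351]
top (0.56, 0.072) 73 slope/z [0.003 0.002 0.093] centre [0.5655 0.0707 0.0327]
top (0.595, -0.363) 92 slope/z [-0.039 -0.004  0.076] centre [ 0.5925 -0.3631  0.0338]
```

Now flat (slope ≈ 0, rim at 0.089–0.093). On to the second beaker at (0.594, −0.3625).

```bash
python3 -m handwheel '[0.078,-0.237,0,0,0,0,0.078,-0.237,0,0,0,0,0.078,-0.237,0,0,0,0,0.078,-0.237,0,0,0,0,0.078,-0.237,0,0,0,0]'
python3 -m handwheel '[0.078,-0.237,0,0,0,0,0.078,-0.237,0,0,0,0,0.078,-0.237,0,0,0,0,0,0,0,0,0,0,0,0,0,0,0,0]'
python3 -c "
from h import *
st();tilt(8,[(.56,.072,.016),(.595,-.363,0)])"
```

```text
time: 23.98
eef_pos: [0.5604, -0.2563, 0.2537]
tcp_rot: [0.043, 0.999, 0.0, 0.0]
contact_force: [0.1, -0.4, -0.2]
opening: 1.002
finger_force: 0.0
time: 24.4
eef_pos: [0.595, -0.3631, 0.2522]
tcp_rot: [0.044, 0.999, 0.001, -0.001]
contact_force: [1.4, -0.4, -0.6]
opening: 0.996
finger_force: 0.0
{'time': 24.4, 'qpos': [-0.693, 0.334, 1.514, 0.001, 1.296, -2.176], 'eef_pos': [0.595, -0.363, 0.252], 'tcp_rot': [0.044, 0.999, 0.001, -0.001], 'contact_force': [1.382, -0.378, -0.619], 'wrist_torque': [0.05, 0.014, 0.057], 'finger_force': 0.0, 'opening': 0.996}
scene (0.56, 0.072) 133 slope/z [0.014 0.012 0.089] centre [0.5684 0.0706 0.0352]
scene (0.595, -0.363) 170 slope/z [-0.012 -0.001  0.073] centre [ 0.596  -0.3611  0.0356]
top (0.56, 0.072) 74 slope/z [-0.032 -0.029  0.092] centre [0.5657 0.0707 0.0333]
top 0.595 -0.363 none
```

```bash
python3 -m handwheel '[0,0,-0.27,0,0,0,0,0,-0.27,0,0,0,0,0,-0.27,0,0,0,0,0,-0.27,0,0,0,0,0,-0.26,0,0,0]'
python3 -m handwheel '[0,0,0,0,0,0,0,0,0,0,0,0,0,0,0,0,0,0]' 0 50
python3 -m handwheel '[0,0,0,0,0,0,0,0,0,0,0,0,0,0,0,0,0,0]'
python3 -m handwheel '[0,0,0.2,0,0,0,0,0,0.25,0,0,0,0,0,0.25,0,0,0,0,0,0.25,0,0,0,0,0,0.25,0,0,0]'
python3 -m handwheel '[0,0,0.25,0,0,0,0,0,0,0,0,0]'
```

```text
time: 24.92
eef_pos: [0.5945, -0.3602, 0.0521]
tcp_rot: [0.043, 0.999, -0.0, 0.0]
contact_force: [-0.0, -0.5, -0.2]
opening: 1.002
finger_force: 0.0
time: 25.17
eef_pos: [0.5955, -0.3624, 0.0556]
tcp_rot: [0.043, 0.999, -0.001, 0.001]
contact_force: [1.2, 0.1, -1.6]
opening: 0.756
finger_force: 55.2
time: 25.42
eef_pos: [0.5954, -0.3635, 0.056]
tcp_rot: [0.044, 0.999, -0.001, 0.002]
contact_force: [0.1, 0.3, -2.9]
opening: 0.757
finger_force: 55.2
time: 25.83
eef_pos: [0.594, -0.3627, 0.2361]
tcp_rot: [0.044, 0.999, -0.0, 0.001]
contact_force: [1.5, -0.1, -1.6]
opening: 0.755
finger_force: 55.8
time: 26.0
eef_pos: [0.5972, -0.3652, 0.2841]
tcp_rot: [0.044, 0.999, -0.006, 0.008]
contact_force: [1.2, -0.9, -0.1]
opening: 0.755
finger_force: 55.8
```

```bash
python3 -m handwheel '[0.0295,0.2594,0,0,0,0,0.0295,0.2594,0,0,0,0,0.0295,0.2594,0,0,0,0,0.0295,0.2594,0,0,0,0,0.0295,0.2594,0,0,0,0]'
python3 -m handwheel '[0.0295,0.2594,0,0,0,0,0.0295,0.2594,0,0,0,0,0.0295,0.2594,0,0,0,0,0.0295,0.2594,0,0,0,0,0.0295,0.2594,0,0,0,0]'
python3 -m handwheel '[0.0295,0.2594,0,0,0,0,0,0,0,0,0,0,0,0,0,0,0,0,0,0,0,0,0,0]'
python3 - <<'E'
from h import *
from scipy.optimize import least_squares
st(); tilt(9,[(.565,.071,.016)])
for n in("scene",):
    P=pts(n,np.median([imaging.read_camera(n)[1] for _ in range(3)],0))
    for nm,c,lo,hi in(("held",(.643,.065),.222,.268),("cell0",(.5665,.071),.04,.085)):
        q=P[(np.hypot(P[...,0]-c[0],P[...,1]-c[1])<.045)&(P[...,2]>lo)&(P[...,2]<hi)]
        def circ(q): 
            return least_squares(lambda p:np.hypot(q[:,0]-p[0],q[:,1]-p[1])-.033,c,loss="soft_l1",f_scale=.002).x.round(4)
        print(nm,len(q),q[:,2].min().round(3),[circ(q[(q[:,2]>a)&(q[:,2]<a+(hi-lo)/3)]) for a in np.linspace(lo,hi,4)[:3]])
E
```

```text
time: 26.42
eef_pos: [0.6161, -0.1666, 0.2713]
tcp_rot: [0.044, 0.999, -0.0, 0.001]
contact_force: [1.5, -0.2, -3.1]
opening: 0.755
finger_force: 55.9
time: 26.83
eef_pos: [0.6383, 0.0283, 0.2714]
tcp_rot: [0.044, 0.999, -0.0, 0.001]
contact_force: [0.5, -0.6, -1.9]
opening: 0.758
finger_force: 55.9
time: 27.17
eef_pos: [0.6428, 0.0653, 0.2709]
tcp_rot: [0.044, 0.999, -0.0, 0.0]
contact_force: [-0.1, -0.3, -2.0]
opening: 0.761
finger_force: 56.1
{'time': 27.167, 'qpos': [-0.055, 0.209, 1.632, -0.001, 1.3, -1.539], 'eef_pos': [0.643, 0.065, 0.271], 'tcp_rot': [0.044, 0.999, -0.0, 0.0], 'contact_force': [-0.144, -0.315, -1.964], 'wrist_torque': [-0.025, 0.014, -0.001], 'finger_force': 56.064, 'opening': 0.761}
scene (0.565, 0.071) 132 slope/z [-0.003  0.013  0.089] centre [0.5686 0.07   0.0351]
top 0.565 0.071 none
held 290 0.222 [array([0.6469, 0.0631]), array([0.6472, 0.0636]), array([0.6472, 0.0639])]
cell0 309 0.04 [array([0.5671, 0.072 ]), array([0.568 , 0.0713]), array([0.5682, 0.0713])]
```

```bash
python3 -m handwheel '[-0.017,0.01,-0.25,0,0,0,0,0,-0.25,0,0,0,0,0,-0.25,0,0,0,0,0,-0.25,0,0,0,0,0,-0.24,0,0,0]'
python3 -m handwheel '[0,0,-0.03,0,0,0,0,0,-0.02,0,0,0,0,0,-0.015,0,0,0,0,0,0,0,0,0]'
python3 -m handwheel '[0,0,-0.015,0,0,0,0,0,0,0,0,0]'
```

```text
time: 27.83
eef_pos: [0.6401, 0.0658, 0.083]
tcp_rot: [0.045, 0.999, -0.0, 0.0]
contact_force: [0.7, -1.1, -2.6]
opening: 0.754
finger_force: 56.1
time: 28.17
eef_pos: [0.6424, 0.0663, 0.0777]
tcp_rot: [0.044, 0.999, -0.0, 0.002]
contact_force: [-0.4, 0.4, -1.6]
opening: 0.752
finger_force: 56.1
time: 28.33
eef_pos: [0.6418, 0.0667, 0.075]
tcp_rot: [0.044, 0.999, -0.0, 0.002]
contact_force: [0.1, -0.1, -3.2]
opening: 0.755
finger_force: 56.1
```

```bash
python3 -m handwheel '[0,0,-0.01,0,0,0,0,0,0,0,0,0]'
python3 -m handwheel '[0,0,-0.01,0,0,0,0,0,0,0,0,0]'
```

```text
time: 28.5
eef_pos: [0.6407, 0.0668, 0.0719]
tcp_rot: [0.044, 0.999, -0.0, 0.001]
contact_force: [-0.1, 0.2, -2.2]
opening: 0.761
finger_force: 56.1
time: 28.67
eef_pos: [0.6402, 0.0668, 0.0695]
tcp_rot: [0.044, 0.999, -0.0, -0.0]
contact_force: [0.0, -0.6, -2.8]
opening: 0.754
finger_force: 56.1
```

```bash
python3 -m handwheel '[0,0,-0.01,0,0,0,0,0,0,0,0,0,0,0,0,0,0,0]'
python3 -m handwheel '[0,0,-0.01,0,0,0,0,0,0,0,0,0,0,0,0,0,0,0]'
```

```text
time: 28.92
eef_pos: [0.6401, 0.0668, 0.0678]
tcp_rot: [0.044, 0.999, 0.0, -0.0]
contact_force: [-0.1, 0.1, -1.8]
opening: 0.756
finger_force: 56.1
time: 29.17
eef_pos: [0.6402, 0.0668, 0.0664]
tcp_rot: [0.044, 0.999, -0.0, -0.0]
contact_force: [0.3, 0.8, -1.7]
opening: 0.755
finger_force: 56.1
```

```bash
python3 -m handwheel '[0,0,-0.01,0,0,0,0,0,0,0,0,0,0,0,0,0,0,0]'
python3 -m handwheel '[0,0,-0.01,0,0,0,0,0,0,0,0,0,0,0,0,0,0,0]'
```

```text
time: 29.42
eef_pos: [0.6406, 0.0667, 0.0655]
tcp_rot: [0.044, 0.999, 0.0, 0.0]
contact_force: [0.4, -0.3, 0.6]
opening: 0.757
finger_force: 56.1
time: 29.67
eef_pos: [0.6409, 0.0667, 0.0654]
tcp_rot: [0.044, 0.999, -0.0, 0.0]
contact_force: [-2.3, -0.9, 4.6]
opening: 0.756
finger_force: 56.5
```

Run:
```python
from h import *
from scipy.optimize import least_squares
c=(.644,.066); P=pts("scene",np.median([imaging.read_camera("scene")[1] for _ in range(3)],0))
q=P[(np.hypot(P[...,0]-c[0],P[...,1]-c[1])<.045)&(P[...,2]>.03)&(P[...,2]<.11)]
for a in(.04,.055,.07,.08):
    r=q[(q[:,2]>a)&(q[:,2]<a+.015)]; print(a,len(r),least_squares(lambda p:np.hypot(r[:,0]-p[0],r[:,1]-p[1])-.033,c,loss="soft_l1",f_scale=.002).x.round(4) if len(r)>10 else "")
tilt(10,[(.644,.066,.016),(.567,.071,.016)]); st()
```

```text
0.04 36 [0.6458 0.0625]
0.055 83 [0.647  0.0642]
0.07 98 [0.6467 0.0635]
0.08 124 [0.646  0.0651]
scene (0.644, 0.066) 159 slope/z [-0.011 -0.078  0.093] centre [0.6447 0.066  0.0449]
scene (0.567, 0.071) 30 slope/z [-0.029 -0.08   0.09 ] centre [0.5663 0.069  0.0338]
top 0.644 0.066 none
top 0.567 0.071 none
{'time': 29.917, 'qpos': [-0.054, 0.423, 1.767, -0.0, 0.951, -1.536], 'eef_pos': [0.641, 0.067, 0.065], 'tcp_rot': [0.044, 0.999, -0.0, 0.0], 'contact_force': [-2.957, -0.644, 4.575], 'wrist_torque': [0.048, 0.43, 0.02], 'finger_force': 56.486, 'opening': 0.754}
```

Contact is at floor level and the beaker is upright. I'll release, retreat to the front of the handle and check.

```bash
python3 -m handwheel '[0,0,0,0,0,0,0,0,0,0,0,0,0,0,0,0,0,0,0,0,0,0,0,0]' 1
python3 -m handwheel '[0,0,0.12,0,0,0,0,0,0.25,0,0,0,0,0,0.25,0,0,0,0,0,0.25,0,0,0,0,0,0.25,0,0,0]'
python3 -m handwheel '[-0.15,-0.22,0.02,0,0,0,-0.15,-0.22,0,0,0,0,-0.15,-0.22,0,0,0,0,-0.15,-0.22,0,0,0,0,0,0,0,0,0,0]'
python3 -m handwheel '[-0.15,-0.22,0.02,0,0,0,-0.15,-0.22,0,0,0,0,0,0,0,0,0,0]'
python3 - <<'E'
from h import *
st();tilt(11,[(.644,.066,.016),(.567,.071,.016)]);look(12)
a=cv2.imread('pics/scene12.png')[150:270,310:470];b=cv2.imread('pics/top12.png')[130:250,190:350]
cv2.imwrite('pics/c12.png',cv2.convertScaleAbs(np.vstack([cv2.resize(x,(400,300),interpolation=cv2.INTER_CUBIC) for x in(a,b)]),alpha=1.6))
E
```

```text
time: 30.25
eef_pos: [0.6403, 0.0668, 0.0634]
tcp_rot: [0.044, 0.999, -0.0, -0.0]
contact_force: [0.3, 0.5, 0.2]
opening: 1.003
finger_force: 0.0
time: 30.67
eef_pos: [0.64, 0.0668, 0.2329]
tcp_rot: [0.044, 0.999, 0.0, -0.0]
contact_force: [0.0, 0.1, -0.0]
opening: 1.004
finger_force: 0.0
time: 31.08
eef_pos: [0.5473, -0.0694, 0.2342]
tcp_rot: [0.046, 0.999, -0.001, -0.001]
contact_force: [0.7, -0.2, -1.2]
opening: 1.005
finger_force: 0.0
time: 31.33
eef_pos: [0.503, -0.1351, 0.2376]
tcp_rot: [0.046, 0.999, -0.001, -0.001]
contact_force: [0.3, -0.2, 0.4]
opening: 0.999
finger_force: 0.0
{'time': 31.333, 'qpos': [-0.456, -0.045, 1.964, -0.003, 1.222, -1.933], 'eef_pos': [0.503, -0.135, 0.238], 'tcp_rot': [0.046, 0.999, -0.001, -0.001], 'contact_force': [0.263, -0.237, 0.356], 'wrist_torque': [0.007, -0.043, -0.052], 'finger_force': 0.0, 'opening': 0.999}
scene (0.644, 0.066) 128 slope/z [ 0.002 -0.014  0.09 ] centre [0.64   0.063  0.0402]
scene (0.567, 0.071) 132 slope/z [-0.014 -0.009  0.088] centre [0.568  0.0711 0.0352]
top (0.644, 0.066) 85 slope/z [ 0.005 -0.021  0.093] centre [0.6445 0.0641 0.0331]
top (0.567, 0.071) 78 slope/z [-0.017  0.018  0.093] centre [0.5728 0.0709 0.0392]
scene handle [ 0.6049 -0.0205  0.0728] [[0.545, -0.029, 0.07], [0.653, -0.013, 0.075]]
scene [183, 216, 5, 8, 26] [ 0.343 -0.44   0.012]
top handle [0.6066 0.0062 0.0728] [[0.542, -0.025, 0.063], [0.674, 0.092, 0.081]]
top [442, 267, 6, 6, 16] [ 0.34  -0.441  0.01 ]
```

View pics/c12.png

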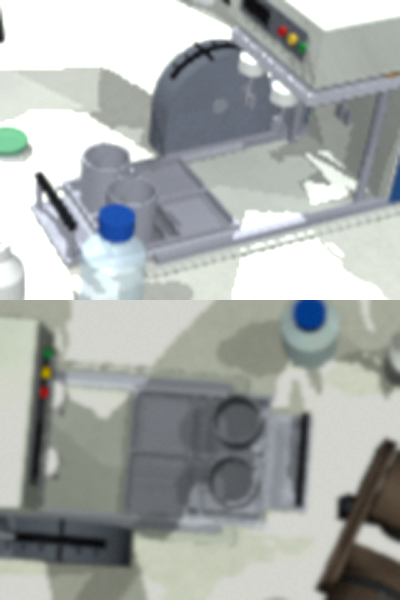

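Both beakers stand upright in the front cells (top crop at (238,422) and (232,480)). Grasping the tray handle.

```bash
python3 -m handwheel '[0.154,0.186,0,0,0,0,0.154,0.186,0,0,0,0,0.154,0.186,0,0,0,0,0.154,0.186,0,0,0,0,0,0,0,0,0,0]' 0.6 40
python3 -m handwheel '[0,0,0,0,0,0,0,0,0,0,0,0]'
```

```text
time: 31.95
eef_pos: [0.6007, -0.0137, 0.2372]
tcp_rot: [0.041, 0.999, 0.001, 0.001]
contact_force: [-0.2, -1.1, 0.3]
opening: 0.596
finger_force: 0.0
time: 32.12
eef_pos: [0.5977, -0.0184, 0.237]
tcp_rot: [0.043, 0.999, -0.0, -0.001]
contact_force: [-1.5, -0.1, 0.4]
opening: 0.598
finger_force: 0.0
```

```bash
python3 -m handwheel '[-0.01,-0.015,-0.225,0,0,0,0,0,-0.225,0,0,0,0,0,-0.225,0,0,0,0,0,-0.225,0,0,0,0,0,-0.215,0,0,0]'
python3 -m handwheel '[0,0,0,0,0,0,0,0,0,0,0,0,0,0,0,0,0,0,0,0,0,0,0,0,0,0,0,0,0,0]' 0 40
python3 -m handwheel '[0,0,0,0,0,0,0,0,0,0,0,0]'
```

```text
time: 32.53
eef_pos: [0.5954, -0.0226, 0.069]
tcp_rot: [0.045, 0.999, -0.0, -0.0]
contact_force: [0.1, 1.0, -0.7]
opening: 0.598
finger_force: 0.0
time: 32.95
eef_pos: [0.5973, -0.0219, 0.0727]
tcp_rot: [0.044, 0.999, -0.0, 0.002]
contact_force: [-1.0, 1.5, 0.7]
opening: 0.132
finger_force: 41.9
time: 33.12
eef_pos: [0.5973, -0.0219, 0.0727]
tcp_rot: [0.044, 0.999, -0.0, 0.001]
contact_force: [-2.0, 1.2, 5.8]
opening: 0.132
finger_force: 42.6
```

```bash
python3 -m handwheel '[0.004,0.04,0,0,0,0,0.006,0.07,0,0,0,0,0.008,0.09,0,0,0,0,0.008,0.09,0,0,0,0,0.008,0.09,0,0,0,0]'
python3 -m handwheel '[0.008,0.09,0,0,0,0,0.008,0.09,0,0,0,0,0.008,0.09,0,0,0,0,0.008,0.09,0,0,0,0,0.008,0.09,0,0,0,0]'
python3 -m handwheel '[0.008,0.09,0,0,0,0,0.008,0.09,0,0,0,0,0.008,0.09,0,0,0,0,0.008,0.09,0,0,0,0,0.008,0.09,0,0,0,0]'
python3 -m handwheel '[0.006,0.07,0,0,0,0,0.004,0.05,0,0,0,0,0.003,0.03,0,0,0,0,0.002,0.02,0,0,0,0,0,0,0,0,0,0]'
```

```text
time: 33.53
eef_pos: [0.6023, 0.034, 0.0726]
tcp_rot: [0.044, 0.999, -0.002, 0.001]
contact_force: [-3.6, -2.9, 5.7]
opening: 0.13
finger_force: 42.7
time: 33.95
eef_pos: [0.6083, 0.1019, 0.0726]
tcp_rot: [0.044, 0.999, -0.001, 0.001]
contact_force: [-4.2, -3.3, 5.9]
opening: 0.127
finger_force: 42.7
time: 34.37
eef_pos: [0.6144, 0.1696, 0.0727]
tcp_rot: [0.044, 0.999, -0.001, 0.001]
contact_force: [-3.5, -3.7, 6.3]
opening: 0.125
finger_force: 42.7
time: 34.78
eef_pos: [0.6164, 0.1924, 0.0727]
tcp_rot: [0.043, 0.999, -0.004, 0.0]
contact_force: [-5.1, -10.6, 7.7]
opening: 0.129
finger_force: 43.0
```

```bash
python3 -m handwheel '[0.003,0.04,0,0,0,0,0,0.01,0,0,0,0,0,0,0,0,0,0]'
python3 -m handwheel '[-0.006,-0.075,0,0,0,0,0,0,0,0,0,0]'
python3 -m handwheel '[0,0,0,0,0,0,0,0,0,0,0,0,0,0,0,0,0,0,0,0,0,0,0,0]' 0.6
python3 -m handwheel '[0,0,0.15,0,0,0,0,0,0.25,0,0,0,0,0,0.25,0,0,0,0,0,0.25,0,0,0,0,0,0.25,0,0,0]'
python3 -m handwheel '[0,0,0.25,0,0,0,0,0,0.2,0,0,0,0,0,0,0,0,0]'
```

```text
time: 35.03
eef_pos: [0.6164, 0.1927, 0.0727]
tcp_rot: [0.042, 0.999, -0.011, -0.002]
contact_force: [-7.8, -31.4, 13.7]
opening: 0.127
finger_force: 43.6
time: 35.2
eef_pos: [0.6161, 0.1891, 0.0727]
tcp_rot: [0.045, 0.999, -0.001, 0.001]
contact_force: [-3.4, -2.3, 5.6]
opening: 0.13
finger_force: 43.0
time: 35.53
eef_pos: [0.6152, 0.1922, 0.0703]
tcp_rot: [0.044, 0.999, 0.0, 0.0]
contact_force: [0.1, -0.4, -0.2]
opening: 0.599
finger_force: 0.0
time: 35.95
eef_pos: [0.6148, 0.1923, 0.2442]
tcp_rot: [0.044, 0.999, -0.0, -0.0]
contact_force: [0.3, -0.9, -0.5]
opening: 0.599
finger_force: 0.0
time: 36.2
eef_pos: [0.618, 0.1928, 0.3202]
tcp_rot: [0.044, 0.999, 0.001, 0.008]
contact_force: [0.1, -0.7, 1.5]
opening: 0.601
finger_force: 0.0
```

```bash
python3 -m handwheel '[-0.2,0,0,0,0,0,-0.25,0,0,0,0,0,-0.25,0,0,0,0,0,-0.25,0,0,0,0,0,-0.2,0,0,0,0,0]' 1
python3 - <<'E'
from h import *
st()
for n in("scene","top"):
    X=[imaging.read_camera(n) for _ in range(4)]; i=X[0][0]; P=pts(n,np.median([x[1] for x in X],0)); cv2.imwrite(f"pics/{n}13.png",i)
    h=(P[...,2]>.06)&(P[...,2]<.085)&(P[...,0]>.54)&(P[...,0]<.69)&(P[...,1]>.15)&(P[...,1]<.23)&(i.max(-1)<45)
    print(n,h.sum(),P[h].mean(0).round(4),np.percentile(P[h],[2,50,98],axis=0).round(4).tolist())
    g=(P[...,2]>.18)&(P[...,2]<.225)&(P[...,0]<.475)&(P[...,0]>.37)&(P[...,1]>.3)&(P[...,1]<.42)&(i.max(-1)<60); print("grip",P[g].mean(0).round(3),np.percentile(P[g],[2,98],axis=0).round(3).tolist())
a=cv2.imread('pics/scene13.png')[120:270,330:500]
cv2.imwrite('pics/c13.png',cv2.convertScaleAbs(cv2.resize(a,None,fx=3.5,fy=3.5,interpolation=cv2.INTER_CUBIC),alpha=1.5))
E
```

```text
time: 36.62
eef_pos: [0.4401, 0.1921, 0.3092]
tcp_rot: [0.044, 0.999, -0.0, -0.001]
contact_force: [-0.0, 0.5, -0.0]
opening: 1.002
finger_force: 0.0
{'time': 36.617, 'qpos': [0.2, -0.197, 1.97, 0.0, 1.37, -1.284], 'eef_pos': [0.44, 0.192, 0.309], 'tcp_rot': [0.044, 0.999, -0.0, -0.001], 'contact_force': [-0.023, 0.543, -0.002], 'wrist_torque': [-0.051, 0.009, -0.003], 'finger_force': 0.0, 'opening': 1.002}
scene 86 [0.6206 0.1881 0.0724] [[0.5591, 0.1804, 0.068], [0.623, 0.1879, 0.0726], [0.6727, 0.1971, 0.0746]]
grip [0.414 0.359 0.203] [[0.4, 0.354, 0.195], [0.429, 0.368, 0.208]]
top 124 [0.6088 0.1897 0.0734] [[0.5534, 0.1824, 0.0698], [0.6069, 0.1894, 0.0735], [0.6662, 0.1991, 0.0766]]
grip [0.437 0.361 0.207] [[0.401, 0.352, 0.201], [0.473, 0.371, 0.21]]
```

View pics/c13.png

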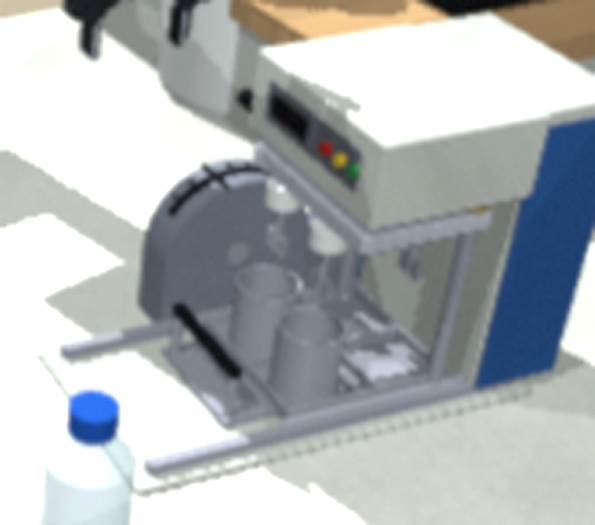

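Tray loaded under the raised paddles, but the handle sits ~2 mm short because I backed off while still gripping. I'll push it home with closed fingertips against the front of the bar.

```bash
python3 -m handwheel '[0.23,-0.056,0,0,0,0,0.23,-0.056,0,0,0,0,0.23,-0.056,0,0,0,0,0.23,-0.056,0,0,0,0,0.23,-0.076,0,0,0,0]' 0
python3 -m handwheel '[0,0,-0.26,0,0,0,0,0,-0.26,0,0,0,0,0,-0.26,0,0,0,0,0,-0.26,0,0,0,0,0,-0.26,0,0,0]'
python3 -m handwheel '[0,0,-0.26,0,0,0,0,0,0,0,0,0,0,0,0,0,0,0]'
python3 -m handwheel '[0.003,0.04,0,0,0,0,0.003,0.04,0,0,0,0,0,0,0,0,0,0]'
```

```text
time: 37.43
eef_pos: [0.6176, 0.1464, 0.3094]
tcp_rot: [0.044, 0.999, 0.0, -0.0]
contact_force: [-0.7, -0.1, 0.5]
opening: 0.302
finger_force: 0.0
time: 37.85
eef_pos: [0.6158, 0.1464, 0.1127]
tcp_rot: [0.045, 0.999, -0.0, -0.0]
contact_force: [-0.1, -0.2, -0.3]
opening: 0.006
finger_force: 0.0
time: 38.1
eef_pos: [0.6136, 0.1465, 0.073]
tcp_rot: [0.044, 0.999, -0.0, -0.004]
contact_force: [0.1, -0.8, 1.4]
opening: 0.002
finger_force: 0.0
time: 38.35
eef_pos: [0.6186, 0.1603, 0.0803]
tcp_rot: [0.044, 0.999, 0.001, 0.003]
contact_force: [-0.2, -0.1, -0.0]
opening: -0.003
finger_force: 0.0
```

```bash
python3 -m handwheel '[0,0,-0.08,0,0,0,0.002,0.03,0,0,0,0,0.002,0.02,0,0,0,0,0,0,0,0,0,0]'
python3 -m handwheel '[0.002,0.02,0,0,0,0,0.002,0.02,0,0,0,0,0,0,0,0,0,0]'
```

```text
time: 38.68
eef_pos: [0.6164, 0.167, 0.0642]
tcp_rot: [0.044, 0.999, 0.0, -0.0]
contact_force: [0.2, -0.7, -0.6]
opening: 0.003
finger_force: 0.0
time: 38.93
eef_pos: [0.6172, 0.1723, 0.0644]
tcp_rot: [0.044, 0.999, -0.0, -0.0]
contact_force: [-0.1, -2.2, 2.0]
opening: -0.0
finger_force: 1.0
```

```bash
python3 -m handwheel '[0.001,0.02,0,0,0,0,0,0.01,0,0,0,0,0,0,0,0,0,0]'
python3 -m handwheel '[0.001,0.02,0,0,0,0,0,0,0,0,0,0]'
python3 -m handwheel '[0.001,0.02,0,0,0,0,0,0,0,0,0,0]'
```

```text
time: 39.18
eef_pos: [0.6172, 0.1725, 0.0644]
tcp_rot: [0.043, 0.999, -0.004, -0.001]
contact_force: [-2.9, -15.2, 3.0]
opening: -0.002
finger_force: 7.6
time: 39.35
eef_pos: [0.6172, 0.1727, 0.0645]
tcp_rot: [0.042, 0.999, -0.007, -0.002]
contact_force: [-4.1, -23.1, 5.5]
opening: -0.0
finger_force: 12.0
time: 39.52
eef_pos: [0.6172, 0.1728, 0.0646]
tcp_rot: [0.042, 0.999, -0.01, -0.003]
contact_force: [-6.2, -32.0, 7.0]
opening: 0.0
finger_force: 16.3
```

```bash
python3 -m handwheel '[-0.01,-0.15,0,0,0,0,0,0,0.25,0,0,0,0,0,0.26,0,0,0,0,0,0.26,0,0,0,0,0,0.26,0,0,0]'
python3 -m handwheel '[0,0,0.26,0,0,0,0,0,0.26,0,0,0,-0.23,0,0,0,0,0,-0.23,0,0,0,0,0,-0.23,0,0,0,0,0]' 1
python3 -m handwheel '[-0.23,0,0,0,0,0,-0.25,0,0,0,0,0,0,0,0,0,0,0,0,0,0,0,0,0]'
python3 - <<'E'
from h import *
st()
for n in("scene","top"):
    X=[imaging.read_camera(n) for _ in range(4)]; i=X[0][0]; P=pts(n,np.median([x[1] for x in X],0))
    h=(P[...,2]>.06)&(P[...,2]<.085)&(P[...,0]>.54)&(P[...,0]<.69)&(P[...,1]>.15)&(P[...,1]<.23)&(i.max(-1)<45)
    print(n,h.sum(),P[h].mean(0).round(4))
E
```

```text
time: 39.93
eef_pos: [0.616, 0.1604, 0.2205]
tcp_rot: [0.044, 0.999, 0.0, -0.0]
contact_force: [0.5, 0.3, -0.2]
opening: -0.005
finger_force: 0.0
time: 40.35
eef_pos: [0.5121, 0.1607, 0.2981]
tcp_rot: [0.044, 0.999, 0.001, 0.001]
contact_force: [0.4, 0.1, -0.4]
opening: 0.709
finger_force: 0.0
time: 40.68
eef_pos: [0.4392, 0.1608, 0.297]
tcp_rot: [0.044, 0.999, 0.0, 0.001]
contact_force: [0.2, 0.8, 0.7]
opening: 1.001
finger_force: 0.0
{'time': 40.683, 'qpos': [0.133, -0.223, 2.014, 0.001, 1.349, -1.35], 'eef_pos': [0.439, 0.161, 0.297], 'tcp_rot': [0.044, 0.999, 0.0, 0.001], 'contact_force': [0.185, 0.781, 0.687], 'wrist_torque': [-0.037, -0.021, -0.098], 'finger_force': 0.0, 'opening': 1.001}
scene 87 [0.6191 0.1909 0.0724]
top 129 [0.6105 0.1923 0.0735]
```

```bash
python3 -m handwheel '[0,0.27,0,0,0,0,0,0.27,0,0,0,0,0,0.27,0,0,0,0,0,0.27,0,0,0,0,0,0.26,0,0,0,0]'
python3 -m handwheel '[0,0,-0.22,0,0,0,0,0,-0.22,0,0,0,0,0,-0.23,0,0,0,0,0,0,0,0,0]'
python3 -m handwheel '[0,0,0,0,0,0,0,0,0,0,0,0,0,0,0,0,0,0,0,0,0,0,0,0,0,0,0,0,0,0]' 0 40
python3 -m handwheel '[0,0,0,0,0,0,0,0,0,0,0,0,0,0,0,0,0,0]'
```

```text
time: 41.5
eef_pos: [0.4408, 0.3635, 0.2966]
tcp_rot: [0.044, 0.999, -0.0, -0.0]
contact_force: [0.7, 0.4, 0.9]
opening: 1.0
finger_force: 0.0
time: 41.83
eef_pos: [0.4367, 0.3594, 0.1877]
tcp_rot: [0.044, 0.999, -0.004, -0.007]
contact_force: [-0.6, -1.7, -1.3]
opening: 0.998
finger_force: 0.0
time: 42.25
eef_pos: [0.4418, 0.3618, 0.1987]
tcp_rot: [0.044, 0.999, 0.001, 0.002]
contact_force: [0.6, -0.4, 0.5]
opening: 0.299
finger_force: 0.0
time: 42.5
eef_pos: [0.4416, 0.362, 0.1985]
tcp_rot: [0.044, 0.999, 0.001, 0.002]
contact_force: [-0.5, 0.2, 5.3]
opening: 0.221
finger_force: 39.2
```

```bash
python3 -m handwheel '[-0.006,-0.067,0.035,0,0,0,-0.006,-0.07,0.029,0,0,0,-0.006,-0.072,0.023,0,0,0,-0.007,-0.074,0.016,0,0,0,-0.007,-0.075,0.01,0,0,0]'
python3 -m handwheel '[-0.007,-0.075,0.003,0,0,0,-0.007,-0.075,-0.003,0,0,0,-0.007,-0.075,-0.01,0,0,0,-0.006,-0.073,-0.016,0,0,0,0,0,0,0,0,0]'
python3 -m handwheel '[0,0,0,0,0,0,0,0,0,0,0,0]'
```

```text
time: 42.92
eef_pos: [0.4372, 0.3119, 0.218]
tcp_rot: [0.045, 0.999, 0.007, 0.003]
contact_force: [-1.9, 10.6, 10.4]
opening: 0.221
finger_force: 39.3
time: 43.33
eef_pos: [0.433, 0.2633, 0.2123]
tcp_rot: [0.045, 0.999, 0.002, 0.002]
contact_force: [-1.7, -0.1, 8.4]
opening: 0.216
finger_force: 42.7
time: 43.5
eef_pos: [0.433, 0.2634, 0.2123]
tcp_rot: [0.044, 0.999, 0.001, 0.002]
contact_force: [-2.0, 0.3, 8.9]
opening: 0.218
finger_force: 42.8
```

```bash
python3 -m handwheel '[0,0,0,0,0,0,0,0,0,0,0,0,0,0,0,0,0,0,0,0,0,0,0,0]' 1
python3 -m handwheel '[0,0,0.15,0,0,0,0,0,0.22,0,0,0,0,0,0.22,0,0,0,0,-0.25,0,0,0,0,0,-0.25,0,0,0,0]'
python3 -m handwheel '[0,-0.25,0,0,0,0,0,-0.25,0,0,0,0,0,-0.25,0,0,0,0,0,-0.25,0,0,0,0,0,0,0,0,0,0]'
python3 - <<'E'
from h import *
st()
for n in("scene","top"):
    X=[imaging.read_camera(n) for _ in range(4)]; i=X[0][0]; P=pts(n,np.median([x[1] for x in X],0)); cv2.imwrite(f"pics/{n}14.png",i)
    g=(P[...,2]>.18)&(P[...,2]<.23)&(P[...,0]<.475)&(P[...,0]>.37)&(P[...,1]>.2)&(P[...,1]<.42)&(i.max(-1)<60); print(n,"grip",g.sum(),P[g].mean(0).round(4),np.percentile(P[g],[2,98],axis=0).round(3).tolist())
    h=(P[...,2]>.06)&(P[...,2]<.085)&(P[...,0]>.54)&(P[...,0]<.69)&(P[...,1]>.15)&(P[...,1]<.23)&(i.max(-1)<45)
    print(n,h.sum(),P[h].mean(0).round(4))
a=cv2.imread('pics/scene14.png')[120:270,330:500]
cv2.imwrite('pics/c14.png',cv2.convertScaleAbs(cv2.resize(a,None,fx=3.5,fy=3.5,interpolation=cv2.INTER_CUBIC),alpha=1.5))
E
```

```text
time: 43.83
eef_pos: [0.4313, 0.2628, 0.2086]
tcp_rot: [0.044, 0.999, -0.0, -0.001]
contact_force: [0.9, 0.1, -0.2]
opening: 0.773
finger_force: 0.0
time: 44.25
eef_pos: [0.4326, 0.1885, 0.3006]
tcp_rot: [0.042, 0.999, 0.001, 0.003]
contact_force: [-0.4, 0.2, -0.7]
opening: 1.002
finger_force: 0.0
time: 44.67
eef_pos: [0.4316, 0.0328, 0.2975]
tcp_rot: [0.048, 0.999, -0.001, -0.0]
contact_force: [0.3, 0.4, 0.8]
opening: 1.0
finger_force: 0.0
{'time': 44.667, 'qpos': [-0.158, -0.311, 2.083, -0.003, 1.37, -1.633], 'eef_pos': [0.432, 0.033, 0.297], 'tcp_rot': [0.048, 0.999, -0.001, -0.0], 'contact_force': [0.329, 0.413, 0.846], 'wrist_torque': [-0.028, -0.026, -0.053], 'finger_force': 0.0, 'opening': 1.0}
scene grip 53 [0.4315 0.2609 0.2169] [[0.397, 0.253, 0.212], [0.464, 0.273, 0.22]]
scene 87 [0.6197 0.191  0.0722]
top grip 186 [0.4268 0.2621 0.2176] [[0.39, 0.252, 0.209], [0.462, 0.273, 0.222]]
top 129 [0.6105 0.1922 0.0738]
```

View pics/c14.png

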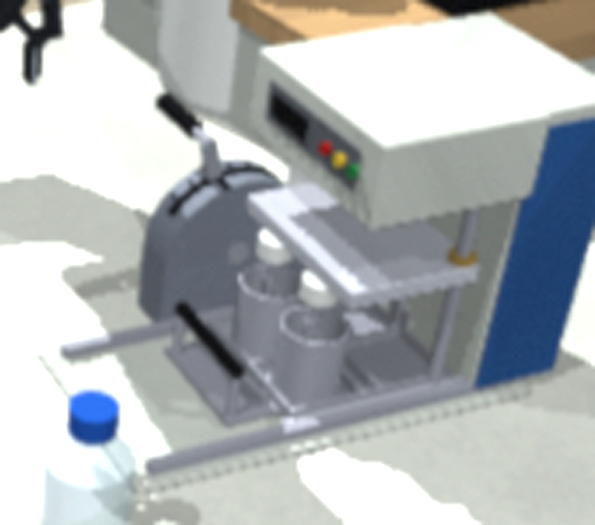

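The paddles hang in both beakers, the lever stalk is at the long mark, the tray is home, and the arm is clear. Handing in.

```bash
python3 -c "
from plant import ctrl
print(ctrl.sign_off())"
```

```text
the job is handed in; nothing more can be done
None
```

The job is handed in: both beakers stand upright in the two front tray cells, the tray is fully home, and the lever is at the 45° mark (about 45–46° by camera) with the paddles hanging in the beakers.

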